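# Scrub the bin, tip out the knobs, refill the dish

## Task

Scrub out the empty grey bin with the long brush: three strokes, each down to the bin's floor, drawn up towards the rim in between, then stand the brush back in its pot. Next carry the two-section dish over the bin by its black grip and, with their section turned downhill, tip only the wooden knobs into the bin (do not pick them out with the fingers) while the brass nuts stay in their section, and set the dish back level on the middle of its cork mat. Last, put every white end cap lying on the floor into the emptied section, leaving the other things lying about undisturbed.

Things in the scene. Friction and masses are not known exactly. Their poses are not given: they have to be found in the camera images.
- dish: two-section steel dish, 200 mm (x) by 120 mm (y), 0.3 kg, loose on the mat. Origin: centre of its underside, z up. A 6 mm divider wall stands across the middle (plane x = 0), its top 38 mm up. Side walls at y = -58 and +58 mm are 36 mm high, 4 mm thick. The +x section holds the knobs at the start, the -x section the nuts. All heights are from the underside.
- dish_grip (a point): middle of the dish's black grip, on the divider's middle, 56 mm above the dish's underside: an upright fin 12 mm thick (dish x), 50 mm long (dish y), from 36 to 74 mm up. Axes as the dish's.
- dish_section (a point): middle of the +x section's flat floor, at dish x = 32 mm, 4 mm up. The floor of each section is flat from the divider out to 60 mm, then a ramp rises outward at 25 degrees to the lip; the -x section is its mirror image.
- dish_lip (a point): middle of the +x section's low outer lip, at dish x = 100 mm, 23 mm up. Tipped towards it by clearly more than the ramp's 25 degrees (say 50) the knobs roll out over it; the nuts then slide against the divider and stay.
- mat: round cork mat, 250 mm across, 3 mm thick, fixed, under the dish at the start. Origin: centre of the underside.
- bin: open grey plastic bin without lid (the lift-out bin of the toolbox), 150 mm (its x) by 180 mm (its y), 70 mm high, walls and floor 4 mm thick, fixed to the floor. Origin: centre of the underside; z up. Empty at the start.
- brush: long bottle brush that stands upright in the pot, 200 mm long, 0.11 kg. Origin: centre of the lower end of the bristle head; z runs up along the handle. Stiff bristle head 40 mm across from 0 to 70 mm, thin steel stem to 130 mm, black round handle 22 mm across from 130 to 200 mm.
- pot: small round white pot, fixed, 72 mm across outside, 64 mm inside, 70 mm high, inner floor 5 mm above its underside. Origin: centre of the underside. The brush stands loosely in it.
- knob1: round wooden cupboard knob, a ball 26 mm across, 12 g; it rolls. Origin: its centre. In the dish's +x section at the start. Two or three are there; None if absent.
- knob2: round wooden cupboard knob, a ball 26 mm across, 12 g; it rolls. Origin: its centre. In the dish's +x section at the start. Two or three are there; None if absent.
- knob3: round wooden cupboard knob, a ball 26 mm across, 12 g; it rolls. Origin: its centre. In the dish's +x section at the start. Two or three are there; None if absent.
- nut1: brass hexagon nut, 28 mm across the corners, 13 mm high, 35 g, lying flat in the dish's -x section. Origin: centre of the underside. One or two are there; None if absent.
- nut2: brass hexagon nut, 28 mm across the corners, 13 mm high, 35 g, lying flat in the dish's -x section. Origin: centre of the underside. One or two are there; None if absent.
- cap1: white PVC end cap, round, 30 mm across, 28 mm high with a straight side up to 22 mm and a bevelled top, about 20 g, standing open side down on the floor beyond the bin. Origin: centre of the underside. Two or three are there; None if absent.
- cap2: white PVC end cap, round, 30 mm across, 28 mm high with a straight side up to 22 mm and a bevelled top, about 20 g, standing open side down on the floor beyond the bin. Origin: centre of the underside. Two or three are there; None if absent.
- cap3: white PVC end cap, round, 30 mm across, 28 mm high with a straight side up to 22 mm and a bevelled top, about 20 g, standing open side down on the floor beyond the bin. Origin: centre of the underside. Two or three are there; None if absent.
- spray: bystander: blue spray bottle, 74 mm across, 210 mm high, origin under its centre.
- vase: bystander: small glass vase, 60 mm across, 110 mm high, origin under its centre.
- ladle: bystander: stainless ladle lying on the floor; origin under its bowl (80 mm across, 32 mm high), the handle runs 250 mm along its -y.
- brushblock: bystander: wooden brush block, 50 (x) by 120 (y) by 38 mm high, origin under its centre.
Things that resemble listed ones, but are neither listed nor needed, are in the scene too. What is shaped like the cap3 but blue or turquoise is not meant.

How it is judged:
By the outcome, as a careful person would: the job done as asked, in the order asked, and still so for the second after the job is handed in, with the robot touching nothing.
Of cap1, cap2, cap3 only 2 to 3 are there at a start; the rules pass over those that are not, and their reading is None.
Of knob1, knob2, knob3 only 2 to 3 are there at a start; the rules pass over those that are not, and their reading is None.
Of nut1, nut2 only 1 to 2 are there at a start; the rules pass over those that are not, and their reading is None.
At some moment in a run one of cap1, cap2, cap3 may be knocked a few centimetres aside while the robot is not near it.
It also fails if it takes over 200 s, if anything falls off the work surface, if the arm or the gripper's body presses on something with over 40 N, if the wrist force passes 120 N, or if a joint passes its speed limit or range.

## Robot

A 7-joint arm with a two-finger parallel gripper is mounted at the origin on the work surface. World frame = base frame: x ahead of the robot, y to its left, z up, the work surface at z = 0. Lengths are in m, angles in rad, forces in N, time in s.
With the tool pointing down it reaches from about 0.375 to 0.925 m from the base axis. Payload 3.1 kg.
Tool frame: the origin (TCP) lies at the very end of the fingers, on their centre line; the grasp point (between the pads) lies 19 mm behind it (arm.grasp_offset is the distance from the TCP to the grasp point, in m); z points along the fingers, y is the direction in which the jaws open and shut (so a half turn about z gives the same grasp; the last joint's range is limited). The gripper opens to 85 mm and grips with 20 to 120 N. Pads are 22 mm wide; open, the fingers measure 114 mm over their backs; the gripper's body (76 mm by 85 mm) begins 54 mm behind the grasp point. The pads swing forward as they close: fully open they stand 13 mm farther back than shut.
Start: joints at [-1.421, 0.383, 0.044, 1.598, -0.018, 1.161, -0.05], TCP at [0.159, 0.63, 0.231] pointing down, gripper open.
Joint ranges: [-2.61, 2.61], [-0.41, 2.15], [-1.48, 1.57], [0, 2.5], [-1.57, 4.71], [0.05, 1.97], [-2.85, 2.85]. Speed limits (rad/s): [2.79, 2.79, 3.14, 3.14, 3.14, 3.14, 3.14].

## Interface

Orientations are given as a unit quaternion [x, y, z, w].
In Python, from station import arm, imaging, models gives the robot as it stands.
- The arm moves only by the tool send_rows, never from a script. Its argument "moves" is a list of rows, each a list of 3 entries, a list of its own where there are three numbers: the shift along the tool's x, y, z in m, then the turn, a rotation vector about the tool's x, y, z in rad, then the closure, from -1 (fully open) to 1 (shut). A call has exactly 5 rows; each row shifts and turns the commanded pose from where the row before left it, along the tool's axes as they then stand; what a row does not reach is not made up. A row lasts 1/12 s, in which the tool goes at most 41.7 mm and 7.16 degrees, less where a joint would pass 70% of its speed; a pose out of reach is approached as far as the arm can. A call with a gripper value outside its range is refused whole. The fingers move at their own pace and stop on an object; the grip force is fixed at half the most. Time passes only in rows, so rows that do not move let the fingers close, or fill a call up. It gives the time, the measured TCP pose, the force and the opening at its end, in the units of the state.
- arm.state(): the state, without advancing time (a new reading comes with each control period).
- imaging.read_camera(name): name is "side" or "top" or "wrist"; returns (picture, depth): 384x512x3 uint8, red, green, blue; 384x512 float32, m along the optical axis (not along the pixel's ray), 0 where there is no reading.
- imaging.camera_info(name): a dict with "vfov" (degrees; the focal length in pixels is half the picture's height over the tangent of half this angle, whatever the lens; pixels are square), "cx", "cy" (the principal point, pixels), "distortion" ([k1, k2, p1, p2, k3] as OpenCV has them; the pictures are not rectified), "xyz" and "orientation" of the camera in the world; the wrist camera has in their place "T_tool_cam" (4x4, takes a point from camera to tool coordinates, whose origin is the TCP and whose axes are the flange's). Camera axes: x right, y up, looking along -z (the intrinsics and any distortion apply to the point x, -y, -z); pixel columns grow to the right and rows downward; lengths in m; the calibration is good to about 2 mm. A picture is of the moment at which its call begins: read the wrist's pose just before it. camera_info takes no time and is no camera call.
- arm.sign_off(): hands the job in, once; it reports no verdict.
Trained networks look in the newest picture that a camera, given by its name, has taken for a name from the list of things; names that differ only in an ending like _2 or _b are one class to them, and where a whole thing is asked for, a point or a joint stands for the part that bears it (a point fixed in the world has none). Each returns a list of dicts, best first, with "score" (0 to 1); they miss things now and then, are a little off and sometimes report something else, mostly with a low value. They report only what shows in the picture. A call takes as long as a camera call. They do not tell look-alikes from the thing itself.
- models.masks_of(target, camera): "mask" (384x512 bool, what is visible of it) and "centre" ([column, row] in pixels, amid what is visible of it).
The state is a dict: "t": time; "qpos": joint angles; "joint_velocities": joint speeds; "tau": joint torques, N m; "eef_pos": TCP position; "orientation": TCP orientation; "wrist_force": force on the tool from outside, world axes, zero at the start; "ft_torque": the same for the moment, N m; "opening": finger opening in m.
Only numpy, scipy, OpenCV 4.12 (cv2) and the standard library are available. Lean on these libraries where they do the work, as an engineer would, in place of code of your own. Each camera call takes 0.05 s, during which the arm holds its last target. There are 200 camera calls.

## Working session

There is one attempt and no reset: what is moved stays moved. The work goes in short steps, Python scripts to look and compute and a tool call to move; the robot and the scene stay as the last step left them, time stands still between calls to the robot, and variables do not carry over. Pictures are saved under pics/ and viewed, about 12 in all and at most 16, crops included, and the job is handed in when it is done.

Besides the shell and the picture viewer there is one more tool, called after "Emit:" by a JSON object that holds its "name" and its "arguments". send_rows: Moves the arm, as the interface text tells. Its arguments: {"type":"object","properties":{"moves":{"type":"array"}},"required":["moves"]}

```bash
ls; mkdir -p pics
cat > h.py <<'E'
import numpy as np, cv2
from scipy.spatial.transform import Rotation as R
from station import arm, imaging, models
def cam(name):
    s=arm.state(); i=imaging.camera_info(name)
    f=192/np.tan(np.radians(i['vfov'])/2)
    K=np.array([[f,0,i['cx']],[0,f,i['cy']],[0,0,1]])
    if 'T_tool_cam' in i:
        T=np.eye(4);T[:3,:3]=R.from_quat(s['orientation']).as_matrix();T[:3,3]=s['eef_pos'];T=T@np.array(i['T_tool_cam'])
    else:
        T=np.eye(4);T[:3,:3]=R.from_quat(i['orientation']).as_matrix();T[:3,3]=i['xyz']
    return K,np.array(i['distortion'],float),T
def shot(name):
    c=cam(name); im,d=imaging.read_camera(name); return im,d,c
def world(uv,z,c):
    """uv Nx2 pixels, z depth -> world"""
    K,D,T=c
    n=cv2.undistortPoints(np.float64(uv).reshape(-1,1,2),K,D).reshape(-1,2)
    z=np.asarray(z,float).reshape(-1,1)
    p=np.hstack([n[:,:1]*z,-n[:,1:]*z,-z])
    return p@T[:3,:3].T+T[:3,3]
def proj(P,c):
    K,D,T=c
    p=(np.atleast_2d(P)-T[:3,3])@T[:3,:3]
    p=p*[1,-1,-1]
    return cv2.projectPoints(p,np.zeros(3),np.zeros(3),K,D)[0].reshape(-1,2)
def cloud(mask,d,c):
    m=mask&(d>0); v,u=np.nonzero(m)
    return world(np.c_[u,v],d[m],c)
def save(im,fn,crop=None,s=1):
    if crop: a,b,e,f=crop; im=im[b:f,a:e]
    im=cv2.resize(im,None,fx=s,fy=s,interpolation=cv2.INTER_CUBIC)
    cv2.imwrite('pics/'+fn,im[:,:,::-1])
def st():
    s=arm.state(); print('t',round(s['t'],2),'p',np.round(s['eef_pos'],4),'R',np.round(R.from_quat(s['orientation']).as_matrix(),3).tolist(),'F',np.round(s['wrist_force'],1),'op',round(s['opening'],4),'q',np.round(s['qpos'],2))
E
python3 - <<'E'
from h import *
st()
a,d,c=shot('top'); b,_,c2=shot('side')
print(c[2].round(2).tolist(),c2[2].round(2).tolist())
save(a,'top.png',s=1.5);save(b,'side.png',s=1.5)
for n in ['dish','dish_grip','mat','bin','brush','pot','knob1','nut1','cap1','spray','vase','ladle','brushblock']:
    for cn,cc,dd in [('top',c,d)]:
        for r in models.masks_of(n,cn)[:6]:
            P=cloud(r['mask'],dd,cc)
            print(n,round(r['score'],2),np.round(r['centre']),'med',np.median(P,0).round(3) if len(P) else None,'zmax',P[:,2].max().round(3) if len(P) else None,len(P))
E
```

```text
pics
t 0.0 p [0.1592 0.6292 0.2298] R [[-0.969, 0.245, -0.001], [0.245, 0.969, -0.003], [-0.0, -0.003, -1.0]] F [0.6 0.  0.1] op 0.0855 q [-1.42  0.38  0.04  1.6  -0.02  1.16 -0.05]
[[0.02, 0.98, -0.21, 0.31], [-1.0, 0.02, -0.0, -0.04], [-0.0, 0.21, 0.98, 1.32], [0.0, 0.0, 0.0, 1.0]] [[-0.87, 0.4, -0.3, 0.31], [-0.5, -0.66, 0.56, 0.45], [0.02, 0.63, 0.77, 0.74], [0.0, 0.0, 0.0, 1.0]]
dish 0.79 [339. 213.] med [ 0.501 -0.311  0.012] zmax 0.08 1992
dish_grip 0.7 [334. 212.] med [ 0.502 -0.312  0.012] zmax 0.08 1847
mat 0.87 [334. 233.] med [ 0.438 -0.305  0.002] zmax 0.033 1793
mat 0.17 [143. 200.] med [0.523 0.317 0.074] zmax 0.207 255
bin 0.68 [238. 218.] med [0.481 0.015 0.004] zmax 0.076 2782
brush 0.62 [144. 198.] med [0.524 0.316 0.075] zmax 0.207 245
pot 0.78 [149. 205.] med [0.51  0.309 0.038] zmax 0.076 302
knob1 0.62 [328. 215.] med [ 0.495 -0.29   0.028] zmax 0.034 44
nut1 0.73 [171. 242.] med [0.387 0.227 0.037] zmax 0.045 553
nut1 0.55 [346. 209.] med [ 0.524 -0.347  0.019] zmax 0.025 34
nut1 0.42 [348. 217.] med [ 0.487 -0.358  0.019] zmax 0.023 38
cap1 0.65 [205. 169.] med [0.641 0.129 0.025] zmax 0.031 52
cap1 0.58 [264. 173.] med [ 0.64  -0.074  0.025] zmax 0.032 69
cap1 0.57 [231. 166.] med [0.646 0.038 0.025] zmax 0.033 60
cap1 0.46 [193. 198.] med [0.544 0.169 0.025] zmax 0.032 68
spray 0.83 [380. 176.] med [ 0.6   -0.434  0.13 ] zmax 0.214 792
vase 0.55 [154. 148.] med [0.706 0.312 0.073] zmax 0.116 399
ladle 0.87 [209. 133.] med [0.775 0.131 0.014] zmax 0.037 534
brushblock 0.77 [171. 241.] med [0.387 0.228 0.037] zmax 0.045 513
```

View pics/top.png

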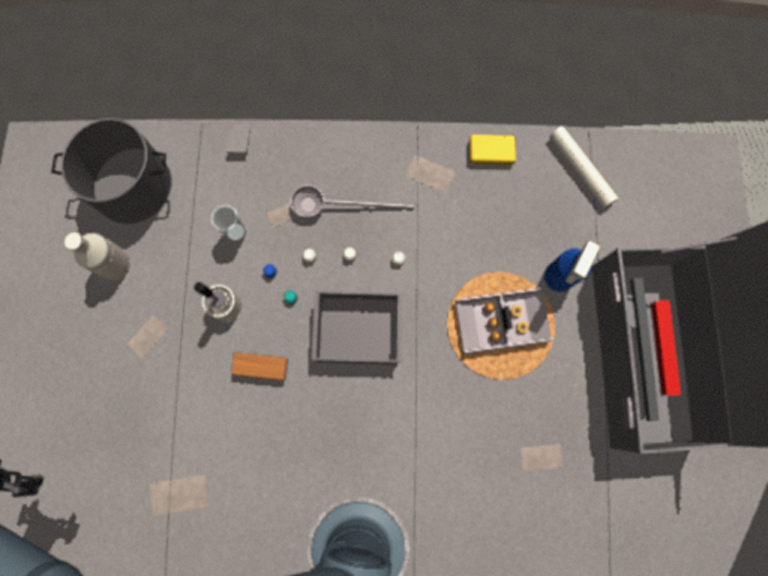

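View pics/side.png

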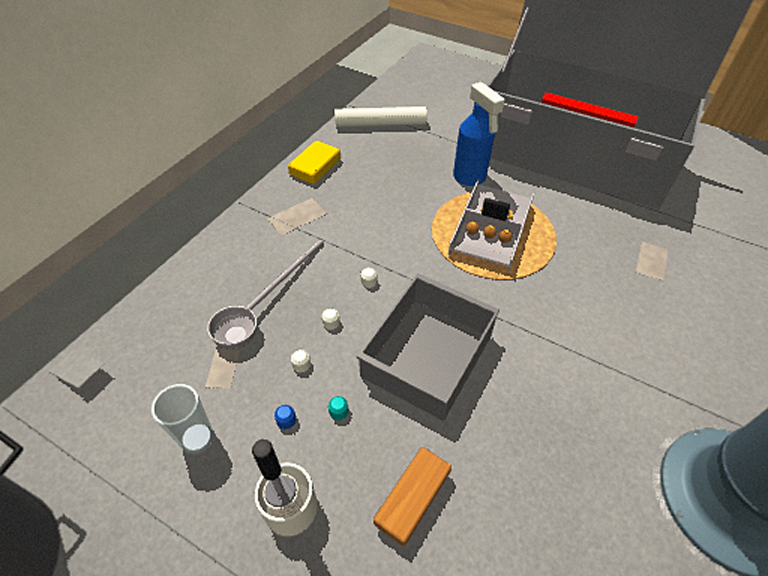

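```bash
cat > m.py <<'E'
from h import *
for cn in ['top','side']:
    im,d,c=shot(cn)
    def best(n,k=0): 
        r=models.masks_of(n,cn); 
        return cloud(r[k]['mask'],d,c) if len(r)>k else np.zeros((0,3))
    def rect(P,lo,hi,t):
        P=P[(P[:,2]>lo)&(P[:,2]<hi)]
        if len(P)<5: print(cn,t,'few',len(P));return
        r=cv2.minAreaRect(np.float32(P[:,:2])); print(cn,t,len(P),'c',np.round(r[0],3),'size',np.round(r[1],3),'ang',round(r[2],1),'mean',P.mean(0).round(3))
    P=best('brush'); 
    for lo in (.14,.155,.17,.185,.195): rect(P,lo,lo+.015,'brush%.3f'%lo)
    rect(best('pot'),.06,.08,'pot'); rect(best('bin'),.06,.08,'bin rim')
    P=best('dish'); P=np.r_[P,best('dish_grip')]; rect(P,.055,.09,'fin'); rect(P,.024,.05,'dishwalls'); rect(P,.01,.09,'dish')
    rect(best('mat'),-.01,.008,'mat')
    for k in range(6):
        P=best('cap1',k)
        if len(P): rect(P,.015,.04,'cap%d'%k)
    for n in('nut1','knob1'):
        for k in range(4):
            P=best(n,k)
            if len(P):print(cn,n,P.mean(0).round(3))
E
python3 m.py
```

```text
top brush0.140 12 c [0.523 0.318] size [0.006 0.02 ] ang 50.6 mean [0.524 0.316 0.148]
top brush0.155 13 c [0.525 0.316] size [0.007 0.02 ] ang 65.8 mean [0.524 0.316 0.163]
top brush0.170 13 c [0.523 0.317] size [0.006 0.019] ang 52.9 mean [0.524 0.316 0.179]
top brush0.185 12 c [0.525 0.317] size [0.008 0.02 ] ang 62.6 mean [0.524 0.316 0.194]
top brush0.195 38 c [0.526 0.321] size [0.017 0.017] ang 12.0 mean [0.527 0.32  0.203]
top pot 121 c [0.524 0.32 ] size [0.071 0.071] ang 64.1 mean [0.523 0.318 0.068]
top bin rim 415 c [0.476 0.013] size [0.192 0.152] ang 89.8 mean [0.468 0.012 0.068]
top fin 143 c [ 0.501 -0.315] size [0.049 0.012] ang 8.1 mean [ 0.5   -0.313  0.073]
top dishwalls 637 c [ 0.501 -0.314] size [0.121 0.199] ang 8.8 mean [ 0.502 -0.312  0.034]
top dish 2211 c [ 0.501 -0.314] size [0.121 0.204] ang 8.8 mean [ 0.503 -0.314  0.026]
top mat 1781 c [ 0.491 -0.309] size [0.244 0.239] ang 32.0 mean [ 0.478 -0.307  0.002]
top cap0 58 c [0.546 0.169] size [0.028 0.025] ang 89.1 mean [0.546 0.169 0.025]
top cap1 59 c [0.645 0.131] size [0.029 0.024] ang 5.0 mean [0.644 0
[... 1066 characters left out ...]
312] size [0.12  0.205] ang 8.9 mean [ 0.503 -0.313  0.029]
side mat 1901 c [ 0.492 -0.302] size [0.246 0.229] ang 16.3 mean [ 0.477 -0.287  0.002]
side cap0 127 c [0.545 0.174] size [0.027 0.025] ang 28.7 mean [0.544 0.174 0.025]
side cap1 83 c [0.646 0.043] size [0.025 0.021] ang 34.1 mean [0.646 0.044 0.024]
side cap2 62 c [ 0.64  -0.068] size [0.022 0.02 ] ang 31.0 mean [ 0.638 -0.067  0.024]
side cap3 149 c [0.606 0.223] size [0.028 0.028] ang 34.2 mean [0.604 0.225 0.024]
side cap4 117 c [0.645 0.134] size [0.026 0.029] ang 73.3 mean [0.642 0.136 0.025]
side nut1 [ 0.638 -0.067  0.019]
side knob1 [ 0.528 -0.276  0.025]
side knob1 [ 0.464 -0.287  0.026]
side knob1 [ 0.495 -0.284  0.026]
```

Emit:
{"name": "send_rows", "arguments": {"moves": [[[-0.029, -0.014, 0], [0, 0, 0], -1], [[-0.029, -0.014, 0], [0, 0, 0], -1], [[-0.029, -0.014, 0], [0, 0, 0], -1], [[-0.029, -0.014, 0], [0, 0, 0], -1], [[-0.029, -0.014, 0], [0, 0, 0], -1]]}}

```text
t: 3.27
eef_pos: [0.2839, 0.5257, 0.2314]
orientation: [0.123, 0.992, 0.0, 0.0]
wrist_force: [0.7, 1.0, 0.2]
opening: 0.0854
```

Emit:
{"name": "send_rows", "arguments": {"moves": [[[-0.029, -0.014, 0], [0, 0, 0], -1], [[-0.029, -0.014, 0], [0, 0, 0], -1], [[-0.029, -0.014, 0], [0, 0, 0], -1], [[-0.029, -0.014, 0], [0, 0, 0], -1], [[-0.029, -0.014, 0], [0, 0, 0], -1]]}}

```text
t: 3.68
eef_pos: [0.4073, 0.4222, 0.2316]
orientation: [0.123, 0.992, 0.0, 0.0]
wrist_force: [0.7, 0.4, 0.3]
opening: 0.0853
```

Emit:
{"name": "send_rows", "arguments": {"moves": [[[-0.029, -0.014, 0], [0, 0, 0], -1], [[-0.029, -0.014, 0], [0, 0, 0], -1], [[-0.029, -0.014, 0], [0, 0, 0], -1], [[-0.029, -0.014, 0], [0, 0, 0], -1], [[-0.025, -0.014, 0], [0, 0, 0], -1]]}}

```text
t: 4.1
eef_pos: [0.5276, 0.3192, 0.2315]
orientation: [0.124, 0.992, 0.0, 0.001]
wrist_force: [0.4, 0.9, -0.9]
opening: 0.0855
```

```bash
cat > wb.py <<'E'
from h import *
st()
im,d,c=shot('wrist'); save(im,'w1.png',s=1)
r=models.masks_of('brush','wrist')
for q in r[:2]:
    P=cloud(q['mask'],d,c); H=P[(P[:,2]>.15)&(P[:,2]<.25)]; T=P[P[:,2]>.198]
    print(q['score'],len(P),len(T),T.mean(0) if len(T) else 0, cv2.minAreaRect(np.float32(T[:,:2])) if len(T)>4 else 0)
im,d,c=shot('top')
r=models.masks_of('mat','top')
m=r[0]['mask']; P=cloud(m,d,c); P=P[abs(P[:,2])<.01]
# mat circle: outer hull points fit
h=cv2.convexHull(np.float32(P[:,:2])).reshape(-1,2)
from scipy.optimize import least_squares
s=least_squares(lambda p:np.hypot(h[:,0]-p[0],h[:,1]-p[1])-.125,[.5,-.31],loss='soft_l1',f_scale=.003); print('mat',s.x,s.cost,len(h))
s=least_squares(lambda p:np.hypot(h[:,0]-p[0],h[:,1]-p[1])-p[2],[.5,-.31,.12],loss='soft_l1',f_scale=.003); print('mat',s.x)
E
python3 wb.py
```

```text
t 4.1 p [0.5276 0.3192 0.2315] R [[-0.969, 0.246, 0.001], [0.246, 0.969, -0.0], [-0.001, 0.0, -1.0]] F [ 0.4  0.9 -0.9] op 0.0855 q [-0.84  0.32  0.28  1.69 -0.1   1.14  0.79]
0.67 2788 825 [0.52549693 0.32205914 0.20463487] ((0.526671290397644, 0.32196807861328125), (0.02086002752184868, 0.020708518102765083), 28.956758499145508)
mat [ 0.4956691  -0.31319857] 4.477622563285162e-05 50
mat [ 0.49560373 -0.31314677  0.12464136]
```

Emit:
{"name": "send_rows", "arguments": {"moves": [[[0.002, 0.003, 0.02], [0, 0, 0], -1], [[0, 0, 0.02], [0, 0, 0], -1], [[0, 0, 0.02], [0, 0, 0], -1], [[0, 0, 0.02], [0, 0, 0], -1], [[0, 0, 0], [0, 0, 0], -1]]}}

```text
t: 4.72
eef_pos: [0.5195, 0.3248, 0.1465]
orientation: [0.122, 0.993, -0.003, -0.004]
wrist_force: [-0.4, 0.0, -1.8]
opening: 0.0852
```

Emit:
{"name": "send_rows", "arguments": {"moves": [[[0, 0, 0], [0, 0, 0], 1], [[0, 0, 0], [0, 0, 0], 1], [[0, 0, 0], [0, 0, 0], 1], [[0, 0, 0], [0, 0, 0], 1], [[0, 0, 0], [0, 0, 0], 1]]}}

```text
t: 5.13
eef_pos: [0.5253, 0.3249, 0.1527]
orientation: [0.124, 0.992, 0.001, 0.001]
wrist_force: [-0.5, -0.0, 0.1]
opening: 0.0254
```

Emit:
{"name": "send_rows", "arguments": {"moves": [[[0, 0, 0], [0, 0, 0], 1], [[0, 0, 0], [0, 0, 0], 1], [[0, 0, 0], [0, 0, 0], 1], [[0, 0, 0], [0, 0, 0], 1], [[0, 0, 0], [0, 0, 0], 1]]}}

```text
t: 5.55
eef_pos: [0.5255, 0.3243, 0.1527]
orientation: [0.124, 0.992, 0.001, 0.001]
wrist_force: [-1.2, -1.3, 5.7]
opening: 0.0208
```

Emit:
{"name": "send_rows", "arguments": {"moves": [[[0, 0, -0.015], [0, 0, 0], 1], [[0, 0, -0.025], [0, 0, 0], 1], [[0, 0, -0.03], [0, 0, 0], 1], [[0, 0, -0.025], [0, 0, 0], 1], [[0, 0, -0.015], [0, 0, 0], 1]]}}

```text
t: 5.97
eef_pos: [0.5255, 0.3249, 0.264]
orientation: [0.124, 0.992, 0.001, 0.001]
wrist_force: [1.8, 0.7, -1.4]
opening: 0.0208
```

Emit:
{"name": "send_rows", "arguments": {"moves": [[[0, -0.01, 0], [0, 0, 0], 1], [[-0.002, -0.03, 0], [0, 0, 0], 1], [[-0.002, -0.03, 0], [0, 0, 0], 1], [[-0.002, -0.03, 0], [0, 0, 0], 1], [[-0.002, -0.03, 0], [0, 0, 0], 1]]}}

```text
t: 6.38
eef_pos: [0.4985, 0.1937, 0.2588]
orientation: [0.124, 0.992, -0.001, -0.002]
wrist_force: [-0.8, -0.8, 0.0]
opening: 0.0207
```

Emit:
{"name": "send_rows", "arguments": {"moves": [[[-0.002, -0.03, 0], [0, 0, 0], 1], [[-0.002, -0.03, 0], [0, 0, 0], 1], [[-0.002, -0.03, 0], [0, 0, 0], 1], [[-0.002, -0.03, 0], [0, 0, 0], 1], [[-0.002, -0.02, 0], [0, 0, 0], 1]]}}

```text
t: 6.8
eef_pos: [0.4731, 0.0537, 0.2589]
orientation: [0.125, 0.992, -0.001, -0.002]
wrist_force: [0.2, 0.2, -1.4]
opening: 0.0207
```

Emit:
{"name": "send_rows", "arguments": {"moves": [[[0, 0, 0], [0, 0, 0], 1], [[0, 0, 0], [0, 0, 0], 1], [[0, 0, 0], [0, 0, 0], 1], [[0, 0, 0], [0, 0, 0], 1], [[0, 0, 0], [0, 0, 0], 1]]}}

```text
t: 7.22
eef_pos: [0.4755, 0.0594, 0.2608]
orientation: [0.122, 0.992, -0.0, -0.0]
wrist_force: [-0.0, 0.1, -0.8]
opening: 0.0204
```

```bash
cat > sb.py <<'E'
from h import *
st()
im,d,c=shot('side')
save(im,'s2.png',s=1)
r=models.masks_of('brush','side')
for q in r[:2]:
    P=cloud(q['mask'],d,c); print(q['score'],len(P),P.min(0).round(3),P.max(0).round(3))
    for lo in np.arange(.1,.3,.02):
        H=P[(P[:,2]>lo)&(P[:,2]<lo+.02)]
        if len(H)>3: print(lo.round(2),len(H),H.mean(0).round(3))
E
python3 sb.py
```

```text
t 7.22 p [0.4755 0.0594 0.2608] R [[-0.97, 0.243, -0.001], [0.243, 0.97, -0.0], [0.001, -0.0, -1.0]] F [-0.   0.1 -0.8] op 0.0204 q [-0.63  0.02  0.43  1.98 -0.01  1.15  1.13]
0.58 682 [0.456 0.041 0.114] [0.497 0.082 0.305]
0.1 7 [0.464 0.072 0.117]
0.12 95 [0.47  0.074 0.129]
0.14 119 [0.471 0.074 0.149]
0.16 141 [0.472 0.073 0.172]
0.18 211 [0.477 0.063 0.183]
0.2 31 [0.477 0.064 0.21 ]
0.22 20 [0.476 0.064 0.23 ]
0.24 19 [0.471 0.066 0.251]
0.26 14 [0.468 0.062 0.27 ]
0.28 21 [0.468 0.063 0.29 ]
```

Emit:
{"name": "send_rows", "arguments": {"moves": [[[0, 0, 0.015], [0, 0, 0], 1], [[0, 0, 0.025], [0, 0, 0], 1], [[0, 0, 0.03], [0, 0, 0], 1], [[0, 0, 0.02], [0, 0, 0], 1], [[0, 0, 0.01], [0, 0, 0], 1]]}}

```text
t: 7.73
eef_pos: [0.4736, 0.0583, 0.1583]
orientation: [0.123, 0.992, -0.001, -0.002]
wrist_force: [-0.3, 0.4, -1.1]
opening: 0.0207
```

Emit:
{"name": "send_rows", "arguments": {"moves": [[[0, 0, 0.003], [0, 0, 0], 1], [[0, 0, 0.002], [0, 0, 0], 1], [[0, 0, 0.002], [0, 0, 0], 1], [[0, 0, 0.002], [0, 0, 0], 1], [[0, 0, 0], [0, 0, 0], 1]]}}

```text
t: 8.15
eef_pos: [0.4766, 0.0583, 0.1531]
orientation: [0.124, 0.992, 0.0, 0.001]
wrist_force: [-0.6, -0.5, -0.1]
opening: 0.0208
```

Emit:
{"name": "send_rows", "arguments": {"moves": [[[0, 0, 0.001], [0, 0, 0], 1], [[0, 0, 0], [0, 0, 0], 1], [[0, 0, 0], [0, 0, 0], 1], [[0, 0, 0], [0, 0, 0], 1], [[0, 0, 0], [0, 0, 0], 1]]}}

```text
t: 8.57
eef_pos: [0.4761, 0.0582, 0.1517]
orientation: [0.124, 0.992, 0.0, 0.0]
wrist_force: [-0.1, -0.2, -0.2]
opening: 0.0207
```

Emit:
{"name": "send_rows", "arguments": {"moves": [[[0, 0, 0.001], [0, 0, 0], 1], [[0, 0, 0], [0, 0, 0], 1], [[0, 0, 0.001], [0, 0, 0], 1], [[0, 0, 0], [0, 0, 0], 1], [[0, 0, 0], [0, 0, 0], 1]]}}

```text
t: 8.98
eef_pos: [0.4771, 0.058, 0.1516]
orientation: [0.124, 0.992, 0.001, 0.001]
wrist_force: [-1.8, -0.3, 11.3]
opening: 0.0208
```

Emit:
{"name": "send_rows", "arguments": {"moves": [[[0, 0, 0.001], [0, 0, 0], 1], [[0, 0, 0], [0, 0, 0], 1], [[0, 0, 0], [0, 0, 0], 1], [[0, 0, 0], [0, 0, 0], 1], [[0, 0, 0], [0, 0, 0], 1]]}}

```text
t: 9.4
eef_pos: [0.4776, 0.058, 0.1516]
orientation: [0.124, 0.992, 0.001, 0.001]
wrist_force: [-3.3, -0.7, 15.8]
opening: 0.0212
```

Emit:
{"name": "send_rows", "arguments": {"moves": [[[0, 0, -0.01], [0, 0, 0], 1], [[0, 0, -0.02], [0, 0, 0], 1], [[0, 0, -0.02], [0, 0, 0], 1], [[0, 0, -0.018], [0, 0, 0], 1], [[0, 0, 0], [0, 0, 0], 1]]}}

```text
t: 9.82
eef_pos: [0.4786, 0.0586, 0.22]
orientation: [0.124, 0.992, 0.002, 0.004]
wrist_force: [1.0, -0.1, -0.6]
opening: 0.0207
```

Emit:
{"name": "send_rows", "arguments": {"moves": [[[-0.005, -0.021, 0], [0, 0, 0], 1], [[-0.006, -0.023, 0], [0, 0, 0], 1], [[0, 0, 0], [0, 0, 0], 1], [[0, 0, 0], [0, 0, 0], 1], [[0, 0, 0], [0, 0, 0], 1]]}}

```text
t: 10.23
eef_pos: [0.4751, 0.0131, 0.2154]
orientation: [0.124, 0.992, 0.0, -0.001]
wrist_force: [-0.4, -0.4, -0.2]
opening: 0.0202
```

Emit:
{"name": "send_rows", "arguments": {"moves": [[[0, 0, 0.015], [0, 0, 0], 1], [[0, 0, 0.025], [0, 0, 0], 1], [[0, 0, 0.018], [0, 0, 0], 1], [[0, 0, 0.006], [0, 0, 0], 1], [[0, 0, 0], [0, 0, 0], 1]]}}

```text
t: 10.65
eef_pos: [0.476, 0.0138, 0.1521]
orientation: [0.123, 0.992, -0.0, -0.0]
wrist_force: [0.3, -0.1, -0.8]
opening: 0.0209
```

Emit:
{"name": "send_rows", "arguments": {"moves": [[[0, 0, 0.001], [0, 0, 0], 1], [[0, 0, 0.001], [0, 0, 0], 1], [[0, 0, 0.001], [0, 0, 0], 1], [[0, 0, 0], [0, 0, 0], 1], [[0, 0, 0], [0, 0, 0], 1]]}}

```text
t: 11.07
eef_pos: [0.4771, 0.0135, 0.1516]
orientation: [0.123, 0.992, 0.001, 0.001]
wrist_force: [-2.9, -0.6, 11.6]
opening: 0.0206
```

Second stroke contacted (11.6 N). Third stroke the same, then check the lift out.

Emit:
{"name": "send_rows", "arguments": {"moves": [[[0, 0, -0.01], [0, 0, 0], 1], [[0, 0, -0.02], [0, 0, 0], 1], [[0, 0, -0.02], [0, 0, 0], 1], [[0, 0, -0.017], [0, 0, 0], 1], [[0, 0, 0], [0, 0, 0], 1]]}}

```text
t: 11.48
eef_pos: [0.4785, 0.0135, 0.22]
orientation: [0.123, 0.992, 0.002, 0.004]
wrist_force: [0.2, 0.3, -0.3]
opening: 0.021
```

Emit:
{"name": "send_rows", "arguments": {"moves": [[[-0.005, -0.021, 0], [0, 0, 0], 1], [[-0.006, -0.023, 0], [0, 0, 0], 1], [[0, 0, 0], [0, 0, 0], 1], [[0, 0, 0], [0, 0, 0], 1], [[0, 0, 0], [0, 0, 0], 1]]}}

```text
t: 11.9
eef_pos: [0.475, -0.032, 0.2155]
orientation: [0.124, 0.992, 0.0, -0.001]
wrist_force: [-0.6, 0.9, -1.3]
opening: 0.0207
```

Emit:
{"name": "send_rows", "arguments": {"moves": [[[0, 0, 0.015], [0, 0, 0], 1], [[0, 0, 0.025], [0, 0, 0], 1], [[0, 0, 0.018], [0, 0, 0], 1], [[0, 0, 0.006], [0, 0, 0], 1], [[0, 0, 0], [0, 0, 0], 1]]}}

```text
t: 12.32
eef_pos: [0.4759, -0.0314, 0.1521]
orientation: [0.123, 0.992, -0.0, -0.0]
wrist_force: [0.6, 0.5, -1.2]
opening: 0.0206
```

Emit:
{"name": "send_rows", "arguments": {"moves": [[[0, 0, 0.001], [0, 0, 0], 1], [[0, 0, 0.001], [0, 0, 0], 1], [[0, 0, 0.001], [0, 0, 0], 1], [[0, 0, 0], [0, 0, 0], 1], [[0, 0, 0], [0, 0, 0], 1]]}}

```text
t: 12.73
eef_pos: [0.477, -0.0319, 0.1516]
orientation: [0.123, 0.992, 0.001, 0.001]
wrist_force: [-2.9, 0.2, 11.1]
opening: 0.0203
```

Emit:
{"name": "send_rows", "arguments": {"moves": [[[0, 0, -0.01], [0, 0, 0], 1], [[0, 0, -0.025], [0, 0, 0], 1], [[0, 0, -0.03], [0, 0, 0], 1], [[0, 0, -0.03], [0, 0, 0], 1], [[0, 0, -0.018], [0, 0, 0], 1]]}}

```text
t: 13.15
eef_pos: [0.4768, -0.0323, 0.2656]
orientation: [0.123, 0.992, 0.001, 0.002]
wrist_force: [1.6, 0.9, -0.5]
opening: 0.0208
```

Emit:
{"name": "send_rows", "arguments": {"moves": [[[0.002, 0.015, 0], [0, 0, 0], 1], [[0.0035, 0.03, 0], [0, 0, 0], 1], [[0.0035, 0.03, 0], [0, 0, 0], 1], [[0.0035, 0.03, 0], [0, 0, 0], 1], [[0.0035, 0.03, 0], [0, 0, 0], 1]]}}

```text
t: 13.57
eef_pos: [0.4927, 0.1039, 0.2625]
orientation: [0.123, 0.992, 0.0, 0.0]
wrist_force: [0.6, -0.4, -1.1]
opening: 0.0206
```

Emit:
{"name": "send_rows", "arguments": {"moves": [[[0.0035, 0.03, 0], [0, 0, 0], 1], [[0.0035, 0.03, 0], [0, 0, 0], 1], [[0.0035, 0.03, 0], [0, 0, 0], 1], [[0.0035, 0.03, 0], [0, 0, 0], 1], [[0.0035, 0.03, 0], [0, 0, 0], 1]]}}

```text
t: 13.98
eef_pos: [0.5123, 0.2538, 0.2622]
orientation: [0.123, 0.992, -0.0, -0.0]
wrist_force: [0.3, 0.8, -1.4]
opening: 0.0205
```

Emit:
{"name": "send_rows", "arguments": {"moves": [[[0.0035, 0.03, 0], [0, 0, 0], 1], [[0.0035, 0.03, 0], [0, 0, 0], 1], [[0.001, 0.011, 0], [0, 0, 0], 1], [[0, 0, 0], [0, 0, 0], 1], [[0, 0, 0], [0, 0, 0], 1]]}}

```text
t: 14.4
eef_pos: [0.522, 0.3227, 0.2618]
orientation: [0.123, 0.992, -0.001, -0.0]
wrist_force: [1.1, -0.4, -0.7]
opening: 0.0208
```

```bash
cat > sb2.py <<'E'
from h import *
st()
for cn in('side','top'):
    im,d,c=shot(cn)
    for n,lo,hi in(('brush',.1,.18),('pot',.06,.08)):
        r=models.masks_of(n,cn)
        if r:
            P=cloud(r[0]['mask'],d,c);P=P[(P[:,2]>lo)&(P[:,2]<hi)]
            if len(P)>4: print(cn,n,len(P),[np.round(x,3) for x in cv2.minAreaRect(np.float32(P[:,:2]))],P.min(0).round(3))
E
python3 sb2.py
```

```text
t 14.4 p [0.522  0.3227 0.2618] R [[-0.97, 0.244, -0.001], [0.244, 0.97, -0.002], [0.0, -0.002, -1.0]] F [ 1.1 -0.4 -0.7] op 0.0208 q [-0.85  0.29  0.28  1.67 -0.09  1.19  0.77]
side brush 408 [array([0.524, 0.323]), array([0.042, 0.042]), np.float64(11.241)] [0.503 0.303 0.118]
side pot 233 [array([0.518, 0.325]), array([0.068, 0.058]), np.float64(60.807)] [0.488 0.286 0.06 ]
top brush 102 [array([0.519, 0.31 ]), array([0.022, 0.042]), np.float64(48.521)] [0.505 0.298 0.119]
top pot 70 [array([0.519, 0.314]), array([0.054, 0.07 ]), np.float64(55.491)] [0.489 0.284 0.061]
```

Emit:
{"name": "send_rows", "arguments": {"moves": [[[0, -0.001, 0.015], [0, 0, 0], 1], [[0, 0, 0.025], [0, 0, 0], 1], [[0, 0, 0.03], [0, 0, 0], 1], [[0, 0, 0.025], [0, 0, 0], 1], [[0, 0, 0.01], [0, 0, 0], 1]]}}

```text
t: 15.12
eef_pos: [0.5199, 0.3193, 0.1533]
orientation: [0.124, 0.992, -0.002, -0.003]
wrist_force: [-0.5, -0.3, -1.6]
opening: 0.0206
```

Emit:
{"name": "send_rows", "arguments": {"moves": [[[0, 0, 0.002], [0, 0, 0], 1], [[0, 0, 0.001], [0, 0, 0], 1], [[0, 0, 0.001], [0, 0, 0], 1], [[0, 0, 0.001], [0, 0, 0], 1], [[0, 0, 0], [0, 0, 0], 1]]}}

```text
t: 15.53
eef_pos: [0.523, 0.3221, 0.1533]
orientation: [0.124, 0.992, 0.001, 0.001]
wrist_force: [-0.3, -0.1, -0.9]
opening: 0.0207
```

Emit:
{"name": "send_rows", "arguments": {"moves": [[[0, 0, 0.001], [0, 0, 0], 0.2], [[0, 0, 0], [0, 0, 0], 0], [[0, 0, 0], [0, 0, 0], -0.3], [[0, 0, 0], [0, 0, 0], -1], [[0, 0, 0], [0, 0, 0], -1]]}}

```text
t: 15.95
eef_pos: [0.5225, 0.3218, 0.1515]
orientation: [0.124, 0.992, 0.0, 0.0]
wrist_force: [0.9, -0.2, -0.6]
opening: 0.0773
```

Emit:
{"name": "send_rows", "arguments": {"moves": [[[0, 0, 0], [0, 0, 0], -1], [[0, 0, 0], [0, 0, 0], -1], [[0, 0, 0], [0, 0, 0], -1], [[0, 0, -0.01], [0, 0, 0], -1], [[0, 0, -0.03], [0, 0, 0], -1]]}}

```text
t: 16.37
eef_pos: [0.5188, 0.3196, 0.1869]
orientation: [0.123, 0.992, -0.004, -0.004]
wrist_force: [0.0, -0.3, -0.2]
opening: 0.0852
```

Emit:
{"name": "send_rows", "arguments": {"moves": [[[0, 0, -0.03], [0, 0, 0], -1], [[0, 0, -0.03], [0, 0, 0], -1], [[0, 0, -0.01], [0, 0, 0], -1], [[0, 0, 0], [0, 0, 0], -1], [[0, 0, 0], [0, 0, 0], -1]]}}

```text
t: 16.78
eef_pos: [0.5225, 0.3218, 0.2618]
orientation: [0.124, 0.992, 0.0, 0.0]
wrist_force: [-0.7, -0.8, -0.3]
opening: 0.0856
```

```bash
cat >> sb2.py <<'E'
r=models.masks_of('brush','top'); P=cloud(r[0]['mask'],d,c); T=P[P[:,2]>.195]; print('btop',T.mean(0) if len(T) else P.max(0), r[0]['score'])
r=models.masks_of('cap1','top')
for q in r: P=cloud(q['mask'],d,c); print('cap',P.mean(0).round(3),q['score'])
E
python3 sb2.py; python3 wb.py
```

```text
t 16.78 p [0.5225 0.3218 0.2618] R [[-0.969, 0.245, 0.001], [0.245, 0.969, 0.001], [-0.001, 0.001, -1.0]] F [-0.7 -0.8 -0.3] op 0.0856 q [-0.85  0.29  0.28  1.67 -0.09  1.19  0.78]
side brush 160 [array([0.52 , 0.325]), array([0.021, 0.011]), np.float64(58.843)] [0.514 0.315 0.1  ]
side pot 304 [array([0.522, 0.323]), array([0.07 , 0.066]), np.float64(60.754)] [0.489 0.287 0.06 ]
top brush 23 [array([0.522, 0.316]), array([0.01 , 0.015]), np.float64(84.685)] [0.515 0.311 0.102]
top pot 86 [array([0.521, 0.317]), array([0.062, 0.072]), np.float64(43.012)] [0.489 0.284 0.061]
btop [0.54631702 0.33932678 0.19337719] 0.61
cap [0.603 0.217 0.017] 0.56
cap [0.647 0.038 0.022] 0.55
cap [0.545 0.169 0.025] 0.51
cap [0.643 0.131 0.019] 0.42
t 17.18 p [0.5219 0.3214 0.2601] R [[-0.969, 0.245, -0.002], [0.245, 0.969, -0.001], [0.001, -0.002, -1.0]] F [-0.6  0.2  0.1] op 0.0857 q [-0.85  0.3   0.28  1.67 -0.09  1.19  0.78]
0.63 2064 598 [0.52331212 0.32027294 0.20470543] ((0.5241779685020447, 0.31964024901390076), (0.01961124874651432, 0.021035421639680862), 27.20866584777832)Traceback (most recent call last):
  File "wb.py", line 10, in <module>
    m=r[0]['mask']; P=cloud(m,d,c); P=P[abs(P[:,2])<.01]
      ~^^^
IndexError: list index out of range
```

Emit:
{"name": "send_rows", "arguments": {"moves": [[[-0.004, -0.018, 0], [0, 0, 0], -1], [[-0.0068, -0.032, 0], [0, 0, 0], -1], [[-0.0068, -0.032, 0], [0, 0, 0], -1], [[-0.0068, -0.032, 0], [0, 0, 0], -1], [[-0.0068, -0.032, 0], [0, 0, 0], -1]]}}

```text
t: 17.8
eef_pos: [0.5165, 0.1697, 0.2614]
orientation: [0.124, 0.992, -0.0, 0.0]
wrist_force: [0.2, 0.0, -0.4]
opening: 0.0852
```

Emit:
{"name": "send_rows", "arguments": {"moves": [[[-0.0068, -0.032, 0], [0, 0, 0], -1], [[-0.0068, -0.032, 0], [0, 0, 0], -1], [[-0.0068, -0.032, 0], [0, 0, 0], -1], [[-0.0068, -0.032, 0], [0, 0, 0], -1], [[-0.0068, -0.032, 0], [0, 0, 0], -1]]}}

```text
t: 18.22
eef_pos: [0.5097, 0.0062, 0.2615]
orientation: [0.124, 0.992, 0.0, 0.0]
wrist_force: [0.5, 0.2, 0.7]
opening: 0.0853
```

Emit:
{"name": "send_rows", "arguments": {"moves": [[[-0.0068, -0.032, 0], [0, 0, 0], -1], [[-0.0068, -0.032, 0], [0, 0, 0], -1], [[-0.0068, -0.032, 0], [0, 0, 0], -1], [[-0.0068, -0.032, 0], [0, 0, 0], -1], [[-0.0068, -0.032, 0], [0, 0, 0], -1]]}}

```text
t: 18.63
eef_pos: [0.5031, -0.157, 0.2616]
orientation: [0.124, 0.992, 0.0, 0.0]
wrist_force: [1.3, 0.5, 0.2]
opening: 0.0852
```

Emit:
{"name": "send_rows", "arguments": {"moves": [[[-0.0068, -0.032, 0], [0, 0, 0], -1], [[-0.0068, -0.032, 0], [0, 0, 0], -1], [[-0.0068, -0.032, 0], [0, 0, 0], -1], [[-0.0068, -0.032, 0], [0, 0, 0], -1], [[-0.0048, -0.022, 0], [0, 0, 0], -1]]}}

```text
t: 19.05
eef_pos: [0.4962, -0.3123, 0.2618]
orientation: [0.126, 0.992, -0.001, 0.0]
wrist_force: [-0.6, -0.8, -0.1]
opening: 0.0854
```

Emit:
{"name": "send_rows", "arguments": {"moves": [[[0, 0, 0.02], [0, 0, -0.08], -1], [[0, 0, 0.02], [0, 0, -0.08], -1], [[0, 0, 0.02], [0, 0, -0.08], -1], [[0, 0, 0.02], [0, 0, -0.08], -1], [[0, 0, 0.02], [0, 0, -0.08], -1]]}}

```text
t: 19.47
eef_pos: [0.4974, -0.3085, 0.1606]
orientation: [-0.077, 0.997, -0.0, 0.0]
wrist_force: [0.5, -0.0, -0.2]
opening: 0.085
```

```bash
cat > wd.py <<'E'
from h import *
import sys
st()
im,d,c=shot('wrist'); save(im,sys.argv[1],s=1)
for n in('dish','dish_grip'):
    r=models.masks_of(n,'wrist')
    if not r: continue
    P=cloud(r[0]['mask'],d,c)
    for lo,hi in((.06,.1),(.025,.05),(.0,.1)):
        Q=P[(P[:,2]>lo)&(P[:,2]<hi)]
        if len(Q)>4:print(n,lo,len(Q),[np.round(x,4) for x in cv2.minAreaRect(np.float32(Q[:,:2]))],np.percentile(Q[:,2],[5,95]).round(3))
for n in('knob1','nut1'):
    for q in models.masks_of(n,'wrist'):
        print(n,q['score'],cloud(q['mask'],d,c).mean(0).round(3))
E
python3 wd.py w2.png
```

```text
t 19.47 p [ 0.4974 -0.3085  0.1606] R [[-0.988, -0.154, 0.0], [-0.154, 0.988, -0.0], [-0.0, -0.0, -1.0]] F [ 0.5 -0.  -0.2] op 0.085 q [-0.01  0.38  0.6   1.85 -0.25  0.99  2.42]
dish 0.06 781 [array([ 0.4998, -0.3154]), array([0.0497, 0.0113]), np.float64(8.7592)] [0.071 0.078]
dish 0.025 3644 [array([ 0.5005, -0.315 ]), array([0.1207, 0.2014]), np.float64(8.7879)] [0.025 0.041]
dish 0.0 20696 [array([ 0.5001, -0.3151]), array([0.1208, 0.2185]), np.float64(8.5258)] [0.007 0.041]
knob1 0.93 [ 0.526 -0.284  0.029]
knob1 0.87 [ 0.463 -0.297  0.028]
knob1 0.73 [ 0.523 -0.348  0.019]
knob1 0.72 [ 0.493 -0.293  0.029]
knob1 0.32 [ 0.489 -0.075  0.036]
nut1 0.69 [ 0.486 -0.359  0.02 ]
nut1 0.58 [ 0.523 -0.347  0.019]
```

Emit:
{"name": "send_rows", "arguments": {"moves": [[[0, 0.01, -0.01], [0, 0, 0.03], -1], [[-0.003, 0.03, -0.02], [0, 0, 0.03], -1], [[-0.002, 0.03, -0.01], [0, 0, 0.03], -1], [[-0.001, 0.03, 0], [0, 0, 0.03], -1], [[0, 0.03, 0], [0, 0, 0.033], -1]]}}

```text
t: 20.13
eef_pos: [0.4955, -0.1775, 0.2045]
orientation: [0.002, 1.0, -0.0, 0.003]
wrist_force: [0.7, -0.2, 0.1]
opening: 0.0854
```

Emit:
{"name": "send_rows", "arguments": {"moves": [[[0, 0.03, 0], [0, 0, 0], -1], [[0, 0.03, 0], [0, 0, 0], -1], [[0, 0.03, 0], [0, 0, 0], -1], [[0, 0.01, 0], [0, 0, 0], -1], [[0, 0, 0], [0, 0, 0], -1]]}}

```text
t: 20.55
eef_pos: [0.4951, -0.0741, 0.2029]
orientation: [-0.002, 1.0, 0.001, 0.002]
wrist_force: [0.3, 0.1, -1.4]
opening: 0.0853
```

Emit:
{"name": "send_rows", "arguments": {"moves": [[[0, 0, 0], [0.1, 0, 0], -1], [[0, 0, 0], [0.1, 0, 0], -1], [[0, 0, 0], [0.1, 0, 0], -1], [[0, 0, 0], [0.1, 0, 0], -1], [[0, 0, 0], [0.1, 0, 0], -1]]}}

```text
t: 20.97
eef_pos: [0.4954, -0.0798, 0.2035]
orientation: [0.003, 0.968, -0.249, 0.002]
wrist_force: [-0.0, -0.5, -0.9]
opening: 0.0854
```

Emit:
{"name": "send_rows", "arguments": {"moves": [[[0, 0, 0], [0.1, 0, 0], -1], [[0, 0, 0], [0.1, 0, 0], -1], [[0, 0, 0], [0.1, 0, 0], -1], [[0, 0, 0], [0.1, 0, 0], -1], [[0, 0, 0], [0.1, 0, 0], -1]]}}

```text
t: 21.38
eef_pos: [0.4955, -0.0786, 0.203]
orientation: [0.002, 0.877, -0.481, 0.001]
wrist_force: [-0.0, -0.6, -0.9]
opening: 0.0859
```

```bash
python3 -c "from h import *;st()"
```

```text
t 21.38 p [ 0.4955 -0.0786  0.203 ] R [[-1.0, 0.006, 0.0], [0.003, 0.537, -0.843], [-0.005, -0.843, -0.537]] F [-0.  -0.6 -0.9] op 0.0859 q [-0.86  0.44  0.48  2.03  0.74  1.28  0.76]
```

Emit:
{"name": "send_rows", "arguments": {"moves": [[[0, 0, 0], [-0.1, 0, 0], -1], [[0, 0, 0], [-0.1, 0, 0], -1], [[0, 0, 0], [-0.1, 0, 0], -1], [[0, 0, 0], [-0.1, 0, 0], -1], [[0, 0, 0], [-0.1, 0, 0], -1]]}}

```text
t: 21.8
eef_pos: [0.4953, -0.0795, 0.2028]
orientation: [0.002, 0.969, -0.245, 0.001]
wrist_force: [-0.3, -0.0, 0.3]
opening: 0.0849
```

Emit:
{"name": "send_rows", "arguments": {"moves": [[[0, 0, 0], [-0.1, 0, 0], -1], [[0, 0, 0], [-0.1, 0, 0], -1], [[0, 0, 0], [-0.1, 0, 0], -1], [[0, 0, 0], [-0.1, 0, 0], -1], [[0, 0, 0], [-0.1, 0, 0], -1]]}}

```text
t: 22.22
eef_pos: [0.4952, -0.0805, 0.2036]
orientation: [0.002, 1.0, 0.002, 0.003]
wrist_force: [-0.3, 1.1, 0.4]
opening: 0.0856
```

Emit:
{"name": "send_rows", "arguments": {"moves": [[[-0.001, -0.02, 0], [0, 0, 0], -1], [[-0.001, -0.03, 0], [0, 0, 0], -1], [[-0.001, -0.03, 0], [0, 0, 0], -1], [[-0.001, -0.03, 0], [0, 0, 0], -1], [[-0.001, -0.03, 0], [0, 0, 0], -1]]}}

```text
t: 22.63
eef_pos: [0.4983, -0.2222, 0.2027]
orientation: [0.002, 1.0, -0.001, 0.001]
wrist_force: [0.4, -0.0, -0.1]
opening: 0.0855
```

Emit:
{"name": "send_rows", "arguments": {"moves": [[[0, -0.03, 0], [0, 0, 0], -1], [[0, -0.03, 0], [0, 0, 0], -1], [[0, -0.03, 0], [0, 0, 0], -1], [[0, -0.006, 0], [0, 0, -0.07], -1], [[0, 0, 0], [0, 0, -0.083], -1]]}}

```text
t: 23.05
eef_pos: [0.4962, -0.3213, 0.2029]
orientation: [-0.073, 0.997, -0.003, 0.0]
wrist_force: [-0.1, -0.2, 0.7]
opening: 0.0853
```

Emit:
{"name": "send_rows", "arguments": {"moves": [[[0, 0, 0.02], [0, 0, 0], -1], [[0, 0, 0.03], [0, 0, 0], -1], [[0, 0, 0.02], [0, 0, 0], -1], [[0, 0, 0.01], [0, 0, 0], -1], [[0, 0, 0], [0, 0, 0], -1]]}}

```text
t: 23.47
eef_pos: [0.4961, -0.3147, 0.1195]
orientation: [-0.075, 0.997, 0.0, -0.002]
wrist_force: [-0.5, -0.1, 0.8]
opening: 0.0853
```

```bash
python3 wd.py w3.png
```

```text
t 23.47 p [ 0.4961 -0.3147  0.1195] R [[-0.989, -0.149, -0.004], [-0.149, 0.989, 0.0], [0.004, 0.001, -1.0]] F [-0.5 -0.1  0.8] op 0.0853 q [ 0.02  0.44  0.58  1.86 -0.3   0.93  2.46]
dish 0.06 1097 [array([ 0.5002, -0.3153]), array([0.0502, 0.0116]), np.float64(8.5266)] [0.069 0.078]
dish 0.025 4494 [array([ 0.5006, -0.3155]), array([0.1208, 0.2006]), np.float64(8.7971)] [0.025 0.041]
dish 0.0 26142 [array([ 0.5012, -0.3204]), array([0.121 , 0.2105]), np.float64(8.9064)] [0.007 0.042]
dish_grip 0.06 1097 [array([ 0.5002, -0.3153]), array([0.0502, 0.0116]), np.float64(8.5266)] [0.069 0.078]
dish_grip 0.025 4732 [array([ 0.5006, -0.3155]), array([0.1208, 0.2006]), np.float64(8.7971)] [0.025 0.041]
dish_grip 0.0 26976 [array([ 0.5122, -0.3165]), array([0.1464, 0.2294]), np.float64(8.5726)] [0.007 0.041]
knob1 0.95 [ 0.526 -0.285  0.028]
knob1 0.72 [ 0.493 -0.293  0.029]
knob1 0.69 [ 0.463 -0.298  0.029]
nut1 0.93 [ 0.486 -0.359  0.019]
nut1 0.66 [ 0.523 -0.347  0.018]
nut1 0.62 [ 0.498 -0.315  0.019]
```

Emit:
{"name": "send_rows", "arguments": {"moves": [[[-0.004, -0.001, 0.02], [0, 0, 0], -1], [[0, 0, 0.025], [0, 0, 0], -1], [[0, 0, 0.02], [0, 0, 0], -1], [[0, 0, 0.01], [0, 0, 0], -1], [[0, 0, 0.002], [0, 0, 0], -1]]}}

```text
t: 24.13
eef_pos: [0.5019, -0.3132, 0.0431]
orientation: [-0.076, 0.997, 0.001, -0.001]
wrist_force: [0.1, 0.3, -0.4]
opening: 0.0857
```

Emit:
{"name": "send_rows", "arguments": {"moves": [[[0, 0, 0], [0, 0, 0], -1], [[0, 0, 0], [0, 0, 0], -1], [[0, 0, 0], [0, 0, 0], 0.2], [[0, 0, 0], [0, 0, 0], 0.4], [[0, 0, 0], [0, 0, 0], 0.5]]}}

```text
t: 24.55
eef_pos: [0.5034, -0.3144, 0.0453]
orientation: [-0.076, 0.997, -0.0, 0.001]
wrist_force: [0.2, -1.0, -0.1]
opening: 0.0518
```

Emit:
{"name": "send_rows", "arguments": {"moves": [[[0, 0, 0], [0, 0, 0], 0.6], [[0, 0, 0], [0, 0, 0], 0.8], [[0, 0, 0], [0, 0, 0], 1], [[0, 0, 0], [0, 0, 0], 1], [[0, 0, 0], [0, 0, 0], 1]]}}

```text
t: 24.97
eef_pos: [0.5029, -0.3143, 0.0446]
orientation: [-0.076, 0.997, -0.0, 0.0]
wrist_force: [-0.1, -0.3, 1.8]
opening: 0.0108
```

```bash
python3 -c "from h import *;st()"
```

```text
t 24.97 p [ 0.5029 -0.3143  0.0446] R [[-0.988, -0.152, 0.0], [-0.152, 0.988, -0.0], [-0.0, -0.0, -1.0]] F [-0.1 -0.3  1.8] op 0.0108 q [ 0.07  0.56  0.52  1.88 -0.38  0.8   2.52]
```

Emit:
{"name": "send_rows", "arguments": {"moves": [[[0, 0, -0.005], [0, 0, 0], 1], [[0, 0, -0.01], [0, 0, 0], 1], [[0, 0, -0.015], [0, 0, 0], 1], [[0, 0, -0.02], [0, 0, 0], 1], [[0, 0, -0.02], [0, 0, 0], 1]]}}

```text
t: 25.38
eef_pos: [0.5014, -0.3132, 0.1143]
orientation: [-0.076, 0.997, 0.001, -0.001]
wrist_force: [0.1, -0.1, -3.6]
opening: 0.0111
```

Emit:
{"name": "send_rows", "arguments": {"moves": [[[0, 0, -0.02], [0, 0, 0], 1], [[0, 0, -0.02], [0, 0, 0], 1], [[0, 0, -0.015], [0, 0, 0], 1], [[0, 0.003, -0.01], [0, 0, 0], 1], [[0, 0.006, -0.005], [0, 0, 0], 1]]}}

```text
t: 25.8
eef_pos: [0.5014, -0.3061, 0.186]
orientation: [-0.075, 0.997, -0.001, 0.001]
wrist_force: [0.8, -1.0, -4.6]
opening: 0.011
```

```bash
cat > sd.py <<'E'
from h import *
import sys
st()
im,d,c=shot('side'); save(im,sys.argv[1],s=1.4)
for n in('knob1','nut1','dish'):
    for q in models.masks_of(n,'side')[:4]:
        P=cloud(q['mask'],d,c)
        if len(P): print(n,round(q['score'],2),np.round(q['centre']),P.mean(0).round(3))
E
python3 sd.py s3.png
```

```text
t 25.8 p [ 0.5014 -0.3061  0.186 ] R [[-0.989, -0.15, 0.002], [-0.15, 0.989, -0.001], [-0.002, -0.002, -1.0]] F [ 0.8 -1.  -4.6] op 0.011 q [-0.03  0.35  0.62  1.82 -0.23  1.04  2.4 ]
knob1 0.64 [346. 121.] [ 0.464 -0.283  0.167]
knob1 0.48 [320. 113.] [ 0.528 -0.271  0.167]
nut1 0.46 [327. 109.] [ 0.498 -0.294  0.162]
dish 0.62 [329. 113.] [ 0.499 -0.296  0.158]
```

View pics/s3.png

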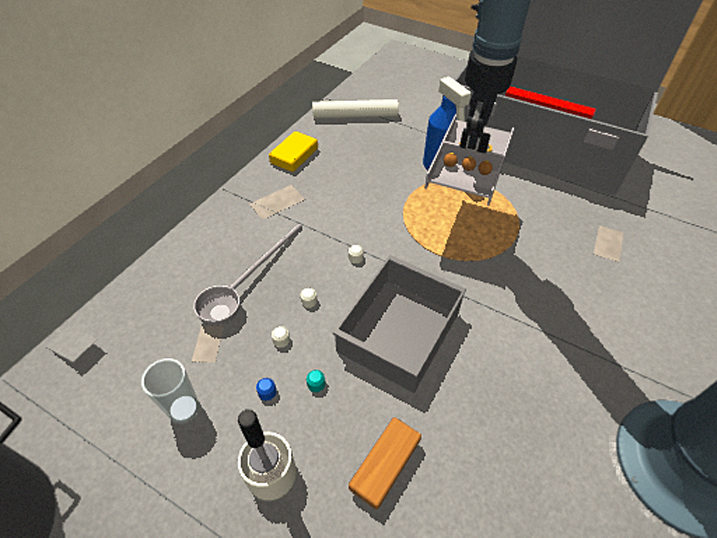

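Emit:
{"name": "send_rows", "arguments": {"moves": [[[0, 0.01, 0], [0, 0, 0], 1], [[-0.001, 0.014, 0], [0, 0, 0], 1], [[-0.001, 0.018, 0], [0, 0, 0], 1], [[-0.001, 0.02, 0], [0, 0, 0], 1], [[-0.001, 0.02, 0], [0, 0, 0], 1]]}}

```text
t: 26.42
eef_pos: [0.4916, -0.222, 0.183]
orientation: [-0.076, 0.997, 0.0, -0.001]
wrist_force: [-0.2, -0.5, -3.2]
opening: 0.0108
```

Emit:
{"name": "send_rows", "arguments": {"moves": [[[-0.001, 0.02, 0], [0, 0, 0], 1], [[-0.001, 0.02, 0], [0, 0, 0], 1], [[-0.001, 0.02, 0], [0, 0, 0], 1], [[-0.001, 0.02, 0], [0, 0, 0], 1], [[-0.001, 0.018, 0], [0, 0, 0], 1]]}}

```text
t: 26.83
eef_pos: [0.4815, -0.1237, 0.1832]
orientation: [-0.076, 0.997, 0.0, -0.001]
wrist_force: [1.0, -0.4, -3.9]
opening: 0.011
```

Emit:
{"name": "send_rows", "arguments": {"moves": [[[0, 0.014, 0], [0, 0, 0.02], 1], [[0, 0.01, 0], [0, 0, 0.03], 1], [[0, 0.006, 0], [0, 0, 0.04], 1], [[0, 0, 0], [0, 0, 0.04], 1], [[0, 0, 0], [0, 0, 0.022], 1]]}}

```text
t: 27.25
eef_pos: [0.4777, -0.0948, 0.1832]
orientation: [-0.0, 1.0, 0.0, -0.001]
wrist_force: [0.0, -0.3, -3.5]
opening: 0.0112
```

Emit:
{"name": "send_rows", "arguments": {"moves": [[[0, 0, 0], [0, 0, 0], 1], [[0, 0, 0], [0, 0, 0], 1], [[0, 0, 0], [0, 0, 0], 1], [[0, 0, 0], [0, 0, 0], 1], [[0, 0, 0], [0, 0, 0], 1]]}}

```text
t: 27.67
eef_pos: [0.4788, -0.0963, 0.1842]
orientation: [0.0, 1.0, -0.0, -0.0]
wrist_force: [0.7, -0.2, -3.4]
opening: 0.0112
```

```bash
python3 sd.py s4.png
```

```text
t 27.67 p [ 0.4788 -0.0963  0.1842] R [[-1.0, 0.0, -0.0], [0.0, 1.0, -0.0], [0.0, -0.0, -1.0]] F [ 0.7 -0.2 -3.4] op 0.0112 q [-0.39  0.13  0.54  2.05 -0.08  0.98  1.77]
knob1 0.53 [287. 172.] [ 0.508 -0.045  0.166]
dish 0.69 [310. 169.] [ 0.472 -0.082  0.158]
dish 0.68 [287. 172.] [ 0.508 -0.046  0.165]
dish 0.64 [275. 331.] [0.385 0.235 0.036]
dish 0.15 [125. 277.] [0.7   0.312 0.071]
```

Emit:
{"name": "send_rows", "arguments": {"moves": [[[0, 0, 0], [0.03, 0, 0], 1], [[0, 0, 0], [0.05, 0, 0], 1], [[0, 0, 0], [0.06, 0, 0], 1], [[0, 0, 0], [0.06, 0, 0], 1], [[0, 0, 0], [0.06, 0, 0], 1]]}}

```text
t: 28.28
eef_pos: [0.4792, -0.096, 0.1847]
orientation: [0.0, 0.991, -0.131, 0.001]
wrist_force: [-1.0, -0.5, -4.7]
opening: 0.0111
```

Emit:
{"name": "send_rows", "arguments": {"moves": [[[0, 0, 0], [0.06, 0, 0], 1], [[0, 0, 0], [0.06, 0, 0], 1], [[0, 0, 0], [0.05, 0, 0], 1], [[0, 0, 0], [0.05, 0, 0], 1], [[0, 0, 0], [0.05, 0, 0], 1]]}}

```text
t: 28.7
eef_pos: [0.4794, -0.0952, 0.1844]
orientation: [0.0, 0.965, -0.262, 0.001]
wrist_force: [0.4, 0.0, -3.4]
opening: 0.0113
```

Emit:
{"name": "send_rows", "arguments": {"moves": [[[0, 0, 0], [0.05, 0, 0], 1], [[0, 0, 0], [0.05, 0, 0], 1], [[0, 0, 0], [0.05, 0, 0], 1], [[0, 0, 0], [0.05, 0, 0], 1], [[0, 0, 0], [0.05, 0, 0], 1]]}}

```text
t: 29.12
eef_pos: [0.4797, -0.0947, 0.1841]
orientation: [0.0, 0.925, -0.38, 0.001]
wrist_force: [0.4, -0.6, -2.1]
opening: 0.0113
```

Emit:
{"name": "send_rows", "arguments": {"moves": [[[0, 0, 0], [0.05, 0, 0], 1], [[0, 0, 0], [0.05, 0, 0], 1], [[0, 0, 0], [0.04, 0, 0], 1], [[0, 0, 0], [0.03, 0, 0], 1], [[0, 0, 0], [0, 0, 0], 1]]}}

```text
t: 29.53
eef_pos: [0.4794, -0.094, 0.183]
orientation: [-0.002, 0.89, -0.457, 0.0]
wrist_force: [-0.3, 0.9, -3.7]
opening: 0.0114
```

Emit:
{"name": "send_rows", "arguments": {"moves": [[[0, 0, 0], [0, 0, 0], 1], [[0, 0, 0], [0, 0, 0], 1], [[0, 0, 0], [0, 0, 0], 1], [[0, 0, 0], [0, 0, 0], 1], [[0, 0, 0], [0, 0, 0], 1]]}}

```text
t: 29.95
eef_pos: [0.4789, -0.0964, 0.1845]
orientation: [0.001, 0.89, -0.457, 0.0]
wrist_force: [0.0, -0.1, -2.9]
opening: 0.0113
```

```bash
python3 sd.py s5.png
```

```text
t 29.95 p [ 0.4789 -0.0964  0.1845] R [[-1.0, 0.001, -0.0], [0.001, 0.582, -0.813], [-0.001, -0.813, -0.582]] F [ 0.  -0.1 -2.9] op 0.0113 q [-0.84  0.4   0.48  2.09  0.74  1.21  0.76]
knob1 0.66 [316. 190.] [ 0.446 -0.074  0.119]
dish 0.62 [314. 189.] [ 0.445 -0.077  0.114]
```

View pics/s5.png

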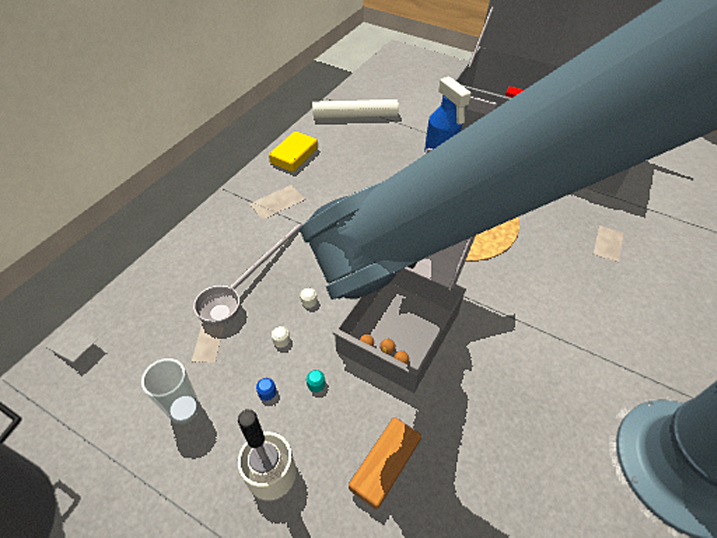

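Emit:
{"name": "send_rows", "arguments": {"moves": [[[0, 0, 0], [-0.03, 0, 0], 1], [[0, 0, 0], [-0.05, 0, 0], 1], [[0, 0, 0], [-0.06, 0, 0], 1], [[0, 0, 0], [-0.06, 0, 0], 1], [[0, 0, 0], [-0.06, 0, 0], 1]]}}

```text
t: 30.57
eef_pos: [0.4787, -0.0963, 0.1846]
orientation: [-0.0, 0.942, -0.337, 0.0]
wrist_force: [-0.2, -0.4, -3.3]
opening: 0.011
```

Emit:
{"name": "send_rows", "arguments": {"moves": [[[0, 0, 0], [-0.06, 0, 0], 1], [[0, 0, 0], [-0.06, 0, 0], 1], [[0, 0, 0], [-0.06, 0, 0], 1], [[0, 0, 0], [-0.06, 0, 0], 1], [[0, 0, 0], [-0.06, 0, 0], 1]]}}

```text
t: 30.98
eef_pos: [0.4781, -0.0969, 0.1847]
orientation: [0.0, 0.981, -0.192, -0.0]
wrist_force: [0.2, -0.5, -3.9]
opening: 0.0111
```

Emit:
{"name": "send_rows", "arguments": {"moves": [[[0, 0, 0], [-0.06, 0, 0], 1], [[0, 0, 0], [-0.06, 0, 0], 1], [[0, 0, 0], [-0.06, 0, 0], 1], [[0, 0, 0], [-0.06, 0, 0], 1], [[0, 0, 0], [-0.06, 0, 0], 1]]}}

```text
t: 31.4
eef_pos: [0.4777, -0.097, 0.1846]
orientation: [-0.0, 0.999, -0.044, -0.001]
wrist_force: [0.1, -0.1, -3.8]
opening: 0.0109
```

Emit:
{"name": "send_rows", "arguments": {"moves": [[[0, 0, 0], [-0.06, 0, 0], 1], [[0, 0, 0], [-0.02, 0, 0], 1], [[0, 0, 0], [0, 0, 0], 1], [[0, 0, 0], [0, 0, 0], 1], [[0, 0, 0], [0, 0, 0], 1]]}}

```text
t: 31.82
eef_pos: [0.4782, -0.0959, 0.1841]
orientation: [-0.001, 1.0, -0.005, -0.001]
wrist_force: [0.8, 0.2, -2.1]
opening: 0.0111
```

```bash
python3 -c "
from h import *;st()
im,d,c=shot('side')
for q in models.masks_of('knob1','side')+models.masks_of('nut1','side'): print(round(q['score'],2),np.round(q['centre']),cloud(q['mask'],d,c).mean(0).round(3))"
```

```text
t 31.82 p [ 0.4782 -0.0959  0.1841] R [[-1.0, -0.001, -0.001], [-0.001, 1.0, -0.01], [0.001, -0.01, -1.0]] F [ 0.8  0.2 -2.1] op 0.0111 q [-0.39  0.13  0.54  2.05 -0.07  0.98  1.75]
0.63 [259. 243.] [0.509 0.069 0.026]
0.46 [275. 245.] [0.473 0.062 0.025]
```

Emit:
{"name": "send_rows", "arguments": {"moves": [[[0, -0.01, 0], [-0.01, 0, 0], 1], [[-0.002, -0.018, 0], [0, 0, 0], 1], [[-0.002, -0.025, 0], [0, 0, 0], 1], [[-0.002, -0.025, 0], [0, 0, 0], 1], [[-0.003, -0.025, 0], [0, 0, 0], 1]]}}

```text
t: 32.38
eef_pos: [0.4879, -0.1991, 0.1843]
orientation: [-0.001, 1.0, 0.0, -0.0]
wrist_force: [0.8, -1.0, -3.0]
opening: 0.0115
```

Emit:
{"name": "send_rows", "arguments": {"moves": [[[-0.003, -0.025, 0], [0, 0, 0], 1], [[-0.003, -0.025, 0], [0, 0, 0], 1], [[-0.003, -0.025, 0], [0, 0, 0], 1], [[-0.001, -0.02, 0], [0, 0, 0], 1], [[-0.001, -0.013, 0], [0, 0, 0], 1]]}}

```text
t: 32.8
eef_pos: [0.4987, -0.3094, 0.1843]
orientation: [0.0, 1.0, -0.001, -0.0]
wrist_force: [-0.5, -0.6, -3.6]
opening: 0.011
```

Emit:
{"name": "send_rows", "arguments": {"moves": [[[0, -0.006, 0], [0, 0, -0.02], 1], [[0, 0, 0], [0, 0, -0.04], 1], [[0, 0, 0], [0, 0, -0.04], 1], [[0, 0, 0], [0, 0, -0.04], 1], [[0, 0, 0], [0, 0, -0.012], 1]]}}

```text
t: 33.22
eef_pos: [0.4992, -0.3122, 0.184]
orientation: [-0.078, 0.997, 0.0, -0.0]
wrist_force: [-0.3, 0.6, -3.6]
opening: 0.0112
```

Emit:
{"name": "send_rows", "arguments": {"moves": [[[0, 0, 0.01], [0, 0, 0], 1], [[0, 0, 0.02], [0, 0, 0], 1], [[0, 0, 0.02], [0, 0, 0], 1], [[0, 0, 0.02], [0, 0, 0], 1], [[0, 0, 0.02], [0, 0, 0], 1]]}}

```text
t: 33.63
eef_pos: [0.4989, -0.3123, 0.0927]
orientation: [-0.076, 0.997, 0.0, -0.0]
wrist_force: [-0.0, -0.1, -2.5]
opening: 0.011
```

Emit:
{"name": "send_rows", "arguments": {"moves": [[[0, 0, 0], [0, 0, 0], 1], [[0, 0, 0], [0, 0, 0], 1], [[0, 0, 0], [0, 0, 0], 1], [[0, 0, 0], [0, 0, 0], 1], [[0, 0, 0], [0, 0, 0], 1]]}}

```text
t: 34.05
eef_pos: [0.5001, -0.3138, 0.096]
orientation: [-0.076, 0.997, -0.001, 0.001]
wrist_force: [-0.2, -0.1, -2.1]
opening: 0.0113
```

```bash
python3 -c "from h import *;st()"
```

```text
t 34.05 p [ 0.5001 -0.3138  0.096 ] R [[-0.988, -0.152, 0.003], [-0.152, 0.988, -0.001], [-0.003, -0.002, -1.0]] F [-0.2 -0.1 -2.1] op 0.0113 q [ 0.04  0.48  0.56  1.87 -0.32  0.88  2.48]
```

Emit:
{"name": "send_rows", "arguments": {"moves": [[[0.0015, 0.0015, 0.01], [0, 0, 0], 1], [[0, 0, 0.015], [0, 0, 0], 1], [[0, 0, 0.012], [0, 0, 0], 1], [[0, 0, 0.006], [0, 0, 0], 1], [[0, 0, 0.003], [0, 0, 0], 1]]}}

```text
t: 34.47
eef_pos: [0.4961, -0.311, 0.0467]
orientation: [-0.076, 0.997, 0.001, -0.001]
wrist_force: [-0.4, -0.2, -3.4]
opening: 0.011
```

Emit:
{"name": "send_rows", "arguments": {"moves": [[[0, 0, 0], [0, 0, 0], 1], [[0, 0, 0.002], [0, 0, 0], 1], [[0, 0, 0.001], [0, 0, 0], 1], [[0, 0, 0.001], [0, 0, 0], 1], [[0, 0, 0], [0, 0, 0], 1]]}}

```text
t: 34.88
eef_pos: [0.4974, -0.3119, 0.0446]
orientation: [-0.076, 0.997, -0.0, 0.0]
wrist_force: [-0.2, -0.4, -2.7]
opening: 0.0114
```

Emit:
{"name": "send_rows", "arguments": {"moves": [[[0, 0, 0.001], [0, 0, 0], 1], [[0, 0, 0], [0, 0, 0], 1], [[0, 0, 0.0005], [0, 0, 0], 1], [[0, 0, 0], [0, 0, 0], 1], [[0, 0, 0], [0, 0, 0], 1]]}}

```text
t: 35.3
eef_pos: [0.4975, -0.3119, 0.0445]
orientation: [-0.076, 0.997, 0.0, 0.0]
wrist_force: [-3.0, 2.4, 6.8]
opening: 0.0109
```

```bash
python3 -c "from h import *;st()"
```

```text
t 35.3 p [ 0.4975 -0.3119  0.0445] R [[-0.988, -0.152, 0.001], [-0.152, 0.988, 0.001], [-0.001, 0.001, -1.0]] F [-3.   2.4  6.8] op 0.0109 q [ 0.07  0.55  0.52  1.9  -0.37  0.79  2.51]
```

Seated (7 N). Open, and rise, then check.

Emit:
{"name": "send_rows", "arguments": {"moves": [[[0, 0, -0.001], [0, 0, 0], 0.7], [[0, 0, 0], [0, 0, 0], 0.5], [[0, 0, 0], [0, 0, 0], 0.3], [[0, 0, 0], [0, 0, 0], 0.1], [[0, 0, 0], [0, 0, 0], 0.1]]}}

```text
t: 35.72
eef_pos: [0.4974, -0.3119, 0.0438]
orientation: [-0.076, 0.997, -0.0, 0.0]
wrist_force: [0.6, 0.2, -0.1]
opening: 0.0387
```

Emit:
{"name": "send_rows", "arguments": {"moves": [[[0, 0, -0.01], [0, 0, 0], 0.1], [[0, 0, -0.03], [0, 0, 0], 0], [[0, 0, -0.04], [0, 0, 0], -1], [[0, 0, -0.03], [0, 0, 0], -1], [[0, 0, -0.02], [0, 0, 0], -1]]}}

```text
t: 36.13
eef_pos: [0.4986, -0.3133, 0.1782]
orientation: [-0.076, 0.997, -0.001, 0.002]
wrist_force: [0.1, -0.4, 0.8]
opening: 0.0772
```

Emit:
{"name": "send_rows", "arguments": {"moves": [[[0, 0, -0.01], [0, 0, 0], -1], [[0, 0, -0.01], [0, 0, 0], -1], [[0, 0, 0], [0, 0, 0], -1], [[0, 0, 0], [0, 0, 0], -1], [[0, 0, 0], [0, 0, 0], -1]]}}

```text
t: 36.55
eef_pos: [0.4962, -0.311, 0.1922]
orientation: [-0.076, 0.997, 0.001, -0.001]
wrist_force: [-0.2, 0.1, -0.6]
opening: 0.0855
```

```bash
python3 wd.py w4.png
cat > caps.py <<'E'
from h import *
im,d,c=shot('top'); save(im,'t%d.png'%int(arm.state()['t']),crop=(120,120,400,290),s=2.5)
for q in models.masks_of('cap1','top'):
    m=q['mask']; P=cloud(m,d,c); rgb=np.median(im[m],0)
    r=cv2.minAreaRect(np.float32(P[P[:,2]>.015][:,:2])) if (P[:,2]>.015).sum()>4 else None
    print('cap',round(q['score'],2),np.round(q['centre']),P.mean(0).round(3),rgb,np.round(r[0],4) if r else None)
E
python3 caps.py; python3 m.py | grep -E 'mat|dishw'
```

```text
t 36.55 p [ 0.4962 -0.311   0.1922] R [[-0.988, -0.152, -0.003], [-0.152, 0.988, 0.001], [0.003, 0.002, -1.0]] F [-0.2  0.1 -0.6] op 0.0855 q [-0.02  0.34  0.62  1.82 -0.23  1.06  2.4 ]
dish 0.06 653 [array([ 0.4949, -0.3127]), array([0.0496, 0.0118]), np.float64(8.7713)] [0.072 0.078]
dish 0.025 2957 [array([ 0.4949, -0.3126]), array([0.1199, 0.2014]), np.float64(8.6516)] [0.025 0.041]
dish 0.0 18405 [array([ 0.4949, -0.3125]), array([0.1199, 0.2034]), np.float64(8.6516)] [0.007 0.041]
dish_grip 0.06 644 [array([ 0.4949, -0.3127]), array([0.0496, 0.0118]), np.float64(8.7713)] [0.073 0.078]
dish_grip 0.025 2918 [array([ 0.4949, -0.3127]), array([0.1199, 0.2013]), np.float64(8.6516)] [0.025 0.041]
dish_grip 0.0 18366 [array([ 0.5043, -0.3147]), array([0.1382, 0.2105]), np.float64(8.5117)] [0.007 0.041]
knob1 0.19 [ 0.495 -0.312  0.018]
nut1 0.69 [ 0.514 -0.328  0.019]
nut1 0.62 [ 0.477 -0.332  0.02 ]
cap 0.62 [194. 196.] [0.545 0.169 0.026] [ 45. 165. 153.] [0.5443 0.1705]
cap 0.57 [269. 176.] [ 0.626 -0.096  0.024] [226. 221. 205.] [ 0.6285 -0.0966]
cap 0.41 [206. 167.] [0.641 0.13  0.025] [234.  233.5 214. ] [0.6416 0.1293]
cap 0.38 [230. 171.] [0.646 0.037 0.022] [217.  211.  189.5] [0.6473 0.0378]
top dishwalls 177 c [ 0.489 -0.269] size [0.12  0.117] ang 8.3 mean [ 0.495 -0.236  0.032]
top mat 758 c [ 0.532 -0.257] size [0.113 0.242] ang 57.8 mean [ 0.552 -0.267  0.002]
side dishwalls 860 c [ 0.496 -0.308] size [0.12  0.201] ang 8.8 mean [ 0.497 -0.3    0.034]
side mat 1878 c [ 0.492 -0.301] size [0.247 0.231] ang 13.9 mean [ 0.481 -0.288  0.002]
```

View pics/w4.png

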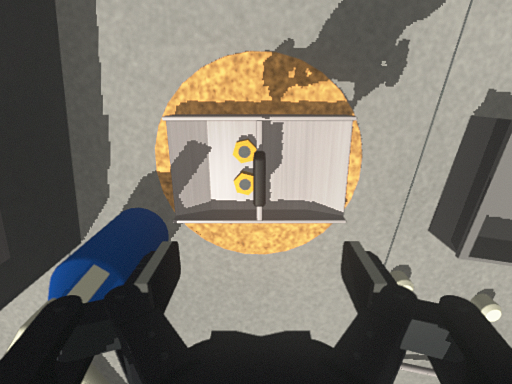

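```bash
ls pics
```

```text
s2.png
s3.png
s4.png
s5.png
side.png
t36.png
top.png
w1.png
w2.png
w3.png
w4.png
```

View pics/t36.png

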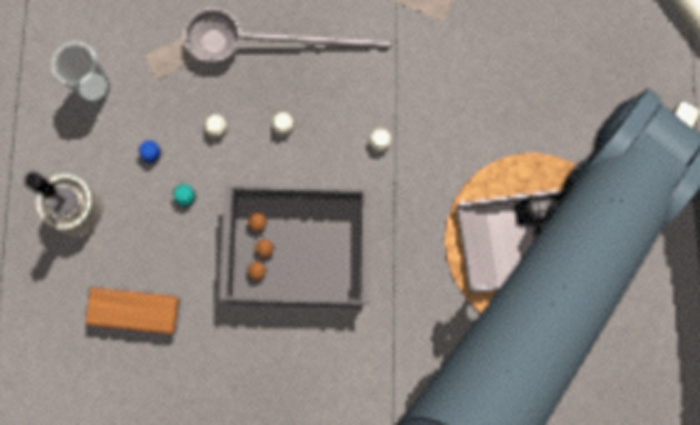

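Emit:
{"name": "send_rows", "arguments": {"moves": [[[-0.02, 0.024, 0], [0, 0, 0], -1], [[-0.02, 0.024, 0], [0, 0, 0], -1], [[-0.02, 0.024, 0], [0, 0, 0], -1], [[-0.02, 0.024, 0], [0, 0, 0], -1], [[-0.02, 0.024, 0], [0, 0, 0], -1]]}}

```text
t: 39.42
eef_pos: [0.5785, -0.1768, 0.194]
orientation: [-0.076, 0.997, 0.0, 0.0]
wrist_force: [0.5, -0.6, -1.1]
opening: 0.0851
```

Emit:
{"name": "send_rows", "arguments": {"moves": [[[-0.02, 0.024, 0], [0, 0, 0], -1], [[-0.02, 0.024, 0], [0, 0, 0], -1], [[-0.02, 0.024, 0], [0, 0, 0], -1], [[0, 0, 0], [0, 0, 0.11], -1], [[0, 0, 0], [0, 0, 0.11], -1]]}}

```text
t: 39.83
eef_pos: [0.6278, -0.0932, 0.1935]
orientation: [0.033, 0.999, 0.001, 0.0]
wrist_force: [-0.6, -0.4, 0.5]
opening: 0.0852
```

Emit:
{"name": "send_rows", "arguments": {"moves": [[[0, 0, 0], [0, 0, 0.11], -1], [[0, 0, 0], [0, 0, 0.11], -1], [[0, 0, 0], [0, 0, 0.11], -1], [[0, 0, 0], [0, 0, 0.11], -1], [[0, 0, 0], [0, 0, 0.11], -1]]}}

```text
t: 40.25
eef_pos: [0.6263, -0.0977, 0.1938]
orientation: [0.306, 0.952, -0.0, -0.0]
wrist_force: [0.2, 0.1, -0.4]
opening: 0.0856
```

Emit:
{"name": "send_rows", "arguments": {"moves": [[[0, 0, 0], [0, 0, 0.11], -1], [[0, 0, 0], [0, 0, 0.11], -1], [[0, 0, 0], [0, 0, 0.11], -1], [[0, 0, 0], [0, 0, 0.11], -1], [[0, 0, 0], [0, 0, 0.11], -1]]}}

```text
t: 40.67
eef_pos: [0.6263, -0.0975, 0.1938]
orientation: [0.553, 0.833, 0.0, -0.0]
wrist_force: [0.4, 0.5, 0.1]
opening: 0.0855
```

Emit:
{"name": "send_rows", "arguments": {"moves": [[[0, 0, 0], [0, 0, 0.11], -1], [[0, 0, 0], [0, 0, 0.11], -1], [[0, 0, 0.02], [0, 0, 0.03], -1], [[0, 0, 0.02], [0, 0, 0], -1], [[0, 0, 0], [0, 0, 0], -1]]}}

```text
t: 41.08
eef_pos: [0.6233, -0.0963, 0.1498]
orientation: [0.651, 0.759, -0.002, -0.003]
wrist_force: [-2.0, 1.0, -0.3]
opening: 0.0856
```

```bash
cat > wc.py <<'E'
from h import *
from scipy.optimize import least_squares
import sys
st()
im,d,c=shot('wrist'); save(im,sys.argv[1],s=1)
Rw=R.from_quat(arm.state()['orientation']).as_matrix(); p=np.array(arm.state()['eef_pos'])
for q in models.masks_of('cap1','wrist'):
    m=q['mask']; P=cloud(m,d,c); 
    if len(P)<20: continue
    T=P[(P[:,2]>.005)&(P[:,2]<.05)]; h=cv2.convexHull(np.float32(T[:,:2])).reshape(-1,2)
    ce,r=cv2.minEnclosingCircle(h); top=P[P[:,2]>.0265]
    t=top[:,:2].mean(0)
    print('cap',round(q['score'],2),np.round(q['centre']),np.median(im[m],0),'circ',np.round(ce,4),round(r,4),'top',t.round(4),'n',len(P),'zmax',P[:,2].max().round(3),'dtool',(np.r_[t,0.002]-p)@Rw)
E
python3 wc.py w5.png
```

```text
t 41.08 p [ 0.6233 -0.0963  0.1498] R [[-0.153, 0.988, -0.008], [0.988, 0.153, 0.001], [0.002, -0.007, -1.0]] F [-2.   1.  -0.3] op 0.0856 q [-0.53  0.55  0.82  1.74 -0.46  1.06  0.6 ]
cap 0.94 [267. 177.] [242.  239.5 217. ] circ [ 0.6289 -0.098 ] 0.0148 top [ 0.6289 -0.0979] n 764 zmax 0.03 dtool [-0.00198487  0.00513     0.14954075]
cap 0.93 [313.  37.] [245. 243. 222.] circ [0.649  0.0365] 0.0153 top [0.6492 0.0365] n 1137 zmax 0.03 dtool [0.12771698 0.04573639 0.14949757]
```

Emit:
{"name": "send_rows", "arguments": {"moves": [[[-0.001, 0.0025, 0.03], [0, 0, 0], -1], [[0, 0, 0.04], [0, 0, 0], -1], [[0, 0, 0.035], [0, 0, 0], -1], [[0, 0, 0.025], [0, 0, 0], -1], [[0, 0, 0.01], [0, 0, 0], -1]]}}

```text
t: 41.6
eef_pos: [0.627, -0.0975, 0.011]
orientation: [0.651, 0.759, -0.001, -0.002]
wrist_force: [-0.9, 0.1, -0.7]
opening: 0.0857
```

Emit:
{"name": "send_rows", "arguments": {"moves": [[[0, 0, 0], [0, 0, 0], -1], [[0, 0, 0], [0, 0, 0], -1], [[0, 0, 0], [0, 0, 0], -1], [[0, 0, 0], [0, 0, 0], -1], [[0, 0, 0], [0, 0, 0], -1]]}}

```text
t: 42.02
eef_pos: [0.6306, -0.0987, 0.0161]
orientation: [0.651, 0.759, 0.001, 0.002]
wrist_force: [0.2, 0.4, 0.6]
opening: 0.0851
```

```bash
python3 wc.py w6.png
```

```text
t 42.02 p [ 0.6306 -0.0987  0.0161] R [[-0.152, 0.988, 0.004], [0.988, 0.152, -0.0], [-0.001, 0.004, -1.0]] F [0.2 0.4 0.6] op 0.0851 q [-0.43  0.73  0.69  1.78 -0.6   0.85  0.7 ]
cap 0.92 [345.   6.] [142. 140. 122.] circ [0.6484 0.0261] 0.0105 top [nan nan] n 749 zmax 0.026 dtool [nan nan nan]
cap 0.88 [261. 239.] [164. 162. 139.] circ [ 0.6286 -0.0979] 0.0149 top [ 0.6288 -0.0974] n 2613 zmax 0.03 dtool [ 0.00137551 -0.00129279  0.01364972]wc.py:12: RuntimeWarning: Mean of empty slice.
  t=top[:,:2].mean(0)
  ret = um.true_divide(
```

View pics/w6.png

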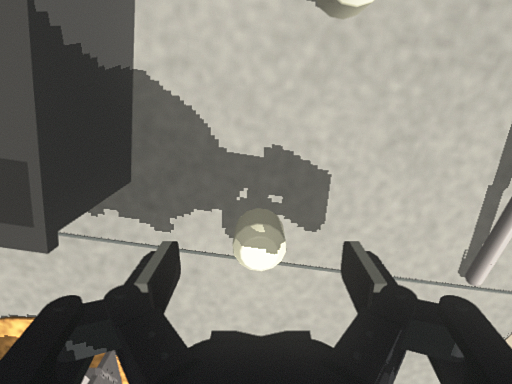

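Emit:
{"name": "send_rows", "arguments": {"moves": [[[0.001, -0.001, 0.004], [0, 0, 0], -1], [[0, 0, 0.004], [0, 0, 0], -1], [[0, 0, 0.003], [0, 0, 0], -1], [[0, 0, 0.002], [0, 0, 0], -1], [[0, 0, 0], [0, 0, 0], -1]]}}

```text
t: 42.53
eef_pos: [0.627, -0.0973, -0.0001]
orientation: [0.651, 0.759, -0.001, -0.001]
wrist_force: [-0.6, -0.4, -0.3]
opening: 0.0854
```

Emit:
{"name": "send_rows", "arguments": {"moves": [[[0, 0, 0], [0, 0, 0], 0.1], [[0, 0, 0], [0, 0, 0], 0.2], [[0, 0, 0], [0, 0, 0], 0.5], [[0, 0, 0], [0, 0, 0], 1], [[0, 0, 0], [0, 0, 0], 1]]}}

```text
t: 42.95
eef_pos: [0.6282, -0.0976, 0.0015]
orientation: [0.651, 0.759, 0.0, 0.0]
wrist_force: [0.8, -0.1, 1.0]
opening: 0.0276
```

Emit:
{"name": "send_rows", "arguments": {"moves": [[[0, 0, 0], [0, 0, 0], 1], [[0, 0, 0], [0, 0, 0], 1], [[0, 0, 0], [0, 0, 0], 1], [[0, 0, 0], [0, 0, 0], 1], [[0, 0, 0], [0, 0, 0], 1]]}}

```text
t: 43.37
eef_pos: [0.6282, -0.0977, 0.0013]
orientation: [0.651, 0.759, 0.0, 0.0]
wrist_force: [0.8, -0.2, 4.3]
opening: 0.0278
```

Emit:
{"name": "send_rows", "arguments": {"moves": [[[0, 0, -0.01], [0, 0, 0], 1], [[0, 0, -0.03], [0, 0, 0], 1], [[0, 0, -0.04], [0, 0, 0], 1], [[0, 0, -0.04], [0, 0, 0], 1], [[0, 0, -0.02], [0, 0, 0], 1]]}}

```text
t: 43.78
eef_pos: [0.6296, -0.0986, 0.1458]
orientation: [0.651, 0.759, 0.002, 0.002]
wrist_force: [2.0, -1.2, -0.1]
opening: 0.0274
```

Emit:
{"name": "send_rows", "arguments": {"moves": [[[-0.01, -0.012, 0], [0, 0, 0], 1], [[-0.019, -0.02, 0], [0, 0, 0], 1], [[-0.019, -0.02, 0], [0, 0, 0], 1], [[-0.019, -0.02, 0], [0, 0, 0], 1], [[-0.019, -0.02, 0], [0, 0, 0], 1]]}}

```text
t: 44.2
eef_pos: [0.5474, -0.1971, 0.1399]
orientation: [0.651, 0.759, -0.001, -0.001]
wrist_force: [-0.1, -0.2, -0.2]
opening: 0.0279
```

Emit:
{"name": "send_rows", "arguments": {"moves": [[[-0.019, -0.02, 0], [0, 0, 0], 1], [[-0.019, -0.02, 0], [0, 0, 0], 1], [[-0.019, -0.02, 0], [0, 0, 0], 1], [[-0.009, -0.012, 0], [0, 0, 0], 1], [[0, 0, 0], [0, 0, 0], 1]]}}

```text
t: 44.62
eef_pos: [0.4838, -0.2764, 0.1404]
orientation: [0.654, 0.756, -0.001, -0.001]
wrist_force: [-0.3, -1.1, -0.5]
opening: 0.0277
```

Emit:
{"name": "send_rows", "arguments": {"moves": [[[0, 0, 0], [0, 0, 0], 1], [[0, 0, 0], [0, 0, 0], 1], [[0, 0, 0], [0, 0, 0], 1], [[0, 0, 0], [0, 0, 0], 1], [[0, 0, 0], [0, 0, 0], 1]]}}

```text
t: 45.03
eef_pos: [0.4899, -0.2714, 0.1407]
orientation: [0.65, 0.76, 0.0, -0.0]
wrist_force: [-0.2, -0.1, 0.3]
opening: 0.0279
```

```bash
cat > tg.py <<'E'
from h import *
import sys
# usage: dishx dishy(mm) z ; prints the remaining tool shift from the measured TCP
s=arm.state(); O=np.array([.4949,-.3127]); ex=np.array([-.151,.988]); ey=np.array([-.988,-.151])
a,b,z=map(float,sys.argv[1:4]); t=np.r_[O+ex*a/1e3+ey*b/1e3,z]
st(); print('target',t.round(4),'dtool',((t-s['eef_pos'])@R.from_quat(s['orientation']).as_matrix()).round(4))
E
python3 tg.py 41 0 .013
```

```text
t 45.03 p [ 0.4899 -0.2714  0.1407] R [[-0.155, 0.988, -0.0], [0.988, 0.155, 0.0], [0.0, -0.0, -1.0]] F [-0.2 -0.1  0.3] op 0.0279 q [-0.29  0.44  0.89  1.93 -0.41  0.97  0.94]
target [ 0.4887 -0.2722  0.013 ] dtool [-0.0006 -0.0013  0.1277]
```

Emit:
{"name": "send_rows", "arguments": {"moves": [[[-0.001, -0.001, 0.02], [0, 0, 0], 1], [[0, 0, 0.035], [0, 0, 0], 1], [[0, 0, 0.03], [0, 0, 0], 1], [[0, 0, 0.02], [0, 0, 0], 1], [[0, 0, 0.01], [0, 0, 0], 1]]}}

```text
t: 45.45
eef_pos: [0.4865, -0.2719, 0.0228]
orientation: [0.65, 0.76, -0.001, -0.003]
wrist_force: [-0.2, -0.2, -0.4]
opening: 0.028
```

Emit:
{"name": "send_rows", "arguments": {"moves": [[[0, 0, 0.005], [0, 0, 0], 1], [[0, 0, 0.004], [0, 0, 0], 1], [[0, 0, 0.003], [0, 0, 0], 1], [[0, 0, 0], [0, 0, 0], 1], [[0, 0, 0], [0, 0, 0], 1]]}}

```text
t: 45.87
eef_pos: [0.4889, -0.2743, 0.0149]
orientation: [0.651, 0.759, 0.0, 0.001]
wrist_force: [-0.2, 0.3, 0.3]
opening: 0.0278
```

```bash
python3 tg.py 41 0 .0105
```

```text
t 45.87 p [ 0.4889 -0.2743  0.0149] R [[-0.152, 0.988, 0.002], [0.988, 0.152, -0.001], [-0.001, 0.002, -1.0]] F [-0.2  0.3  0.3] op 0.0278 q [-0.15  0.63  0.72  1.98 -0.6   0.76  1.08]
target [ 0.4887 -0.2722  0.0105] dtool [0.0021 0.0001 0.0044]
```

Emit:
{"name": "send_rows", "arguments": {"moves": [[[0.002, 0, 0.002], [0, 0, 0], 1], [[0, 0, 0.001], [0, 0, 0], 1], [[0, 0, 0], [0, 0, 0], 1], [[0, 0, 0], [0, 0, 0], 1], [[0, 0, 0], [0, 0, 0], 1]]}}

```text
t: 46.28
eef_pos: [0.4878, -0.2719, 0.011]
orientation: [0.651, 0.759, 0.0, 0.0]
wrist_force: [0.6, -0.0, -0.5]
opening: 0.0275
```

Emit:
{"name": "send_rows", "arguments": {"moves": [[[0, 0, 0], [0, 0, 0], 0.25], [[0, 0, 0], [0, 0, 0], 0.15], [[0, 0, 0], [0, 0, 0], 0.05], [[0, 0, 0], [0, 0, 0], 0], [[0, 0, 0], [0, 0, 0], 0]]}}

```text
t: 46.7
eef_pos: [0.4877, -0.2719, 0.0109]
orientation: [0.651, 0.759, -0.0, 0.0]
wrist_force: [-1.7, -0.1, -0.4]
opening: 0.0427
```

Emit:
{"name": "send_rows", "arguments": {"moves": [[[0, 0, -0.01], [0, 0, 0], 0], [[0, 0, -0.02], [0, 0, 0], 0], [[0, 0, -0.03], [0, 0, 0], 0], [[0, 0, -0.04], [0, 0, 0], -1], [[0, 0, -0.04], [0, 0, 0], -1]]}}

```text
t: 47.12
eef_pos: [0.4865, -0.2717, 0.1521]
orientation: [0.651, 0.759, -0.001, -0.001]
wrist_force: [2.1, 0.5, 0.5]
opening: 0.0655
```

Emit:
{"name": "send_rows", "arguments": {"moves": [[[0, 0, -0.03], [0, 0, 0], -1], [[0, 0, -0.01], [0, 0, 0], -1], [[0, 0, 0], [0, 0, 0], -1], [[0, 0, 0], [0, 0, 0], -1], [[0, 0, 0], [0, 0, 0], -1]]}}

```text
t: 47.53
eef_pos: [0.4864, -0.2708, 0.1891]
orientation: [0.651, 0.759, -0.0, -0.002]
wrist_force: [-0.5, 0.6, -0.2]
opening: 0.0851
```

```bash
cat > wd2.py <<'E'
from h import *
O=np.array([.4949,-.3127]); ex=np.array([-.151,.988]); ey=np.array([-.988,-.151])
import sys
im,d,c=shot('wrist'); save(im,sys.argv[1])
for q in models.masks_of('cap1','wrist')+models.masks_of('dish','wrist')[:1]+models.masks_of('nut1','wrist'):
    P=cloud(q['mask'],d,c); r=cv2.minAreaRect(np.float32(P[P[:,2]>.02][:,:2])) if (P[:,2]>.02).sum()>4 else None
    m=P.mean(0); print(round(q['score'],2),np.round(q['centre']),'world',m.round(3),'dish mm',(np.array([(m[:2]-O)@ex,(m[:2]-O)@ey])*1e3).round(0),'zmax',P[:,2].max().round(3),r and [np.round(x,3) for x in r])
E
python3 wd2.py w7.png; python3 caps.py; python3 -c "from h import *;st()"
```

```text
0.83 [262. 168.] world [ 0.487 -0.27   0.032] dish mm [44.  2.] zmax 0.037 [array([ 0.487, -0.272]), array([0.028, 0.027]), np.float64(3.37)]
cap 0.44 [203. 169.] [0.643 0.13  0.024] [224. 221. 197.] [0.6443 0.131 ]
cap 0.37 [229. 170.] [0.647 0.038 0.023] [219. 210. 191.] [0.6494 0.0379]
t 47.83 p [ 0.487  -0.2717  0.1898] R [[-0.152, 0.988, -0.002], [0.988, 0.152, 0.0], [0.001, -0.002, -1.0]] F [-0.2  0.6  0.2] op 0.0856 q [-0.35  0.37  0.95  1.9  -0.34  1.05  0.89]
```

Emit:
{"name": "send_rows", "arguments": {"moves": [[[0.018, 0.013, 0], [0, 0, 0], -1], [[0.028, 0.021, 0], [0, 0, 0], -1], [[0.028, 0.021, 0], [0, 0, 0], -1], [[0.028, 0.021, 0], [0, 0, 0], -1], [[0.028, 0.021, 0], [0, 0, 0], -1]]}}

```text
t: 48.25
eef_pos: [0.5641, -0.1273, 0.1905]
orientation: [0.651, 0.759, -0.0, -0.0]
wrist_force: [1.2, -0.4, 0.3]
opening: 0.0851
```

Emit:
{"name": "send_rows", "arguments": {"moves": [[[0.028, 0.021, 0], [0, 0, 0], -1], [[0.028, 0.021, 0], [0, 0, 0], -1], [[0.028, 0.021, 0], [0, 0, 0], -1], [[0.028, 0.021, 0], [0, 0, 0], -1], [[0.028, 0.02, 0], [0, 0, 0], -1]]}}

```text
t: 48.67
eef_pos: [0.6457, 0.0274, 0.1902]
orientation: [0.651, 0.759, -0.0, -0.0]
wrist_force: [0.1, -1.0, -0.6]
opening: 0.0852
```

Emit:
{"name": "send_rows", "arguments": {"moves": [[[0.01, 0.006, 0], [0, 0, -0.06], -1], [[0, 0, 0], [0, 0, -0.11], -1], [[0, 0, 0], [0, 0, -0.11], -1], [[0, 0, 0], [0, 0, -0.11], -1], [[0, 0, 0], [0, 0, -0.11], -1]]}}

```text
t: 49.08
eef_pos: [0.6494, 0.0365, 0.1901]
orientation: [0.44, 0.898, -0.001, -0.0]
wrist_force: [-0.1, 0.0, 0.4]
opening: 0.085
```

Emit:
{"name": "send_rows", "arguments": {"moves": [[[0, 0, 0], [0, 0, -0.11], -1], [[0, 0, 0], [0, 0, -0.11], -1], [[0, 0, 0], [0, 0, -0.11], -1], [[0, 0, 0], [0, 0, -0.11], -1], [[0, 0, 0], [0, 0, -0.11], -1]]}}

```text
t: 49.5
eef_pos: [0.6493, 0.0362, 0.1901]
orientation: [0.18, 0.984, -0.0, -0.001]
wrist_force: [-0.5, -0.0, 0.1]
opening: 0.0851
```

Emit:
{"name": "send_rows", "arguments": {"moves": [[[0, 0, 0], [0, 0, -0.11], -1], [[0, 0, 0], [0, 0, -0.11], -1], [[0, 0, 0], [0, 0, -0.11], -1], [[0, 0, 0.01], [0, 0, -0.11], -1], [[0, 0, 0.01], [0, 0, -0.08], -1]]}}

```text
t: 49.92
eef_pos: [0.6501, 0.0362, 0.1708]
orientation: [-0.078, 0.997, 0.0, 0.001]
wrist_force: [0.3, 0.9, -0.6]
opening: 0.0853
```

Emit:
{"name": "send_rows", "arguments": {"moves": [[[0, 0, 0.02], [0, 0, 0], -1], [[0, 0, 0.01], [0, 0, 0], -1], [[0, 0, 0], [0, 0, 0], -1], [[0, 0, 0], [0, 0, 0], -1], [[0, 0, 0], [0, 0, 0], -1]]}}

```text
t: 50.33
eef_pos: [0.6501, 0.0362, 0.1414]
orientation: [-0.076, 0.997, -0.0, 0.0]
wrist_force: [0.5, 0.6, -0.1]
opening: 0.0851
```

```bash
python3 wc.py w8.png
```

```text
t 50.33 p [0.6501 0.0362 0.1414] R [[-0.988, -0.151, 0.001], [-0.151, 0.988, -0.0], [-0.001, -0.0, -1.0]] F [ 0.5  0.6 -0.1] op 0.0851 q [-0.48  0.51  0.47  1.69 -0.26  1.01  1.8 ]
cap 0.98 [450. 165.] [ 45.   86.  158.5] circ [0.6059 0.2195] 0.0156 top [0.6061 0.2191] n 1075 zmax 0.03 dtool [0.016379   0.18754685 0.13978102]
cap 0.95 [262. 176.] [233. 231. 202.] circ [0.649  0.0368] 0.015 top [0.6486 0.0369] n 807 zmax 0.03 dtool [0.00197301 0.00099468 0.13986599]
cap 0.66 [354. 187.] [225. 222. 191.] circ [0.644  0.1302] 0.0152 top [0.6435 0.1296] n 902 zmax 0.03 dtool [-0.00707567  0.0933592   0.13985169]
cap 0.64 [426.  92.] [ 22. 143. 129.] circ [0.5466 0.1678] 0.0151 top [0.5463 0.1678] n 1250 zmax 0.031 dtool [0.0832852  0.14587714 0.13967967]
```

Emit:
{"name": "send_rows", "arguments": {"moves": [[[0.0012, 0.001, 0.03], [0, 0, 0], -1], [[0, 0, 0.04], [0, 0, 0], -1], [[0, 0, 0.03], [0, 0, 0], -1], [[0, 0, 0.02], [0, 0, 0], -1], [[0, 0, 0.007], [0, 0, 0], -1]]}}

```text
t: 50.85
eef_pos: [0.6456, 0.0374, 0.0106]
orientation: [-0.076, 0.997, -0.0, -0.003]
wrist_force: [-1.3, -0.2, -0.5]
opening: 0.0856
```

Emit:
{"name": "send_rows", "arguments": {"moves": [[[0, 0, 0.003], [0, 0, 0], -1], [[0, 0, 0.003], [0, 0, 0], -1], [[0, 0, 0.003], [0, 0, 0], -1], [[0, 0, 0.002], [0, 0, 0], -1], [[0, 0, 0.001], [0, 0, 0], -1]]}}

```text
t: 51.27
eef_pos: [0.6494, 0.0373, 0.0032]
orientation: [-0.076, 0.997, 0.0, 0.001]
wrist_force: [0.1, 0.4, -0.2]
opening: 0.0861
```

Emit:
{"name": "send_rows", "arguments": {"moves": [[[0, 0, 0], [0, 0, 0], 0.1], [[0, 0, 0], [0, 0, 0], 0.2], [[0, 0, 0], [0, 0, 0], 0.5], [[0, 0, 0], [0, 0, 0], 1], [[0, 0, 0], [0, 0, 0], 1]]}}

```text
t: 51.68
eef_pos: [0.6486, 0.0372, 0.0024]
orientation: [-0.076, 0.997, 0.0, 0.0]
wrist_force: [1.3, -0.1, 1.2]
opening: 0.0277
```

Emit:
{"name": "send_rows", "arguments": {"moves": [[[0, 0, 0], [0, 0, 0], 1], [[0, 0, 0], [0, 0, 0], 1], [[0, 0, 0], [0, 0, 0], 1], [[0, 0, 0], [0, 0, 0], 1], [[0, 0, 0], [0, 0, 0], 1]]}}

```text
t: 52.1
eef_pos: [0.6488, 0.0372, 0.0024]
orientation: [-0.076, 0.997, -0.0, 0.001]
wrist_force: [-0.4, -0.2, 3.9]
opening: 0.028
```

```bash
python3 tg.py 42 -38 .15
```

```text
t 52.1 p [0.6488 0.0372 0.0024] R [[-0.988, -0.152, 0.001], [-0.152, 0.988, 0.0], [-0.001, -0.0, -1.0]] F [-0.4 -0.2  3.9] op 0.028 q [-0.42  0.69  0.39  1.74 -0.35  0.78  1.87]
target [ 0.5261 -0.2655  0.15  ] dtool [ 0.167  -0.2805 -0.1478]
```

Emit:
{"name": "send_rows", "arguments": {"moves": [[[0, 0, -0.01], [0, 0, 0], 1], [[0, 0, -0.03], [0, 0, 0], 1], [[0, 0, -0.04], [0, 0, 0], 1], [[0, 0, -0.04], [0, 0, 0], 1], [[0, 0, -0.02], [0, 0, 0], 1]]}}

```text
t: 52.52
eef_pos: [0.6504, 0.0368, 0.1471]
orientation: [-0.076, 0.997, 0.0, 0.003]
wrist_force: [-0.0, -0.7, 1.3]
opening: 0.028
```

Emit:
{"name": "send_rows", "arguments": {"moves": [[[0.009, -0.015, 0], [0, 0, 0], 1], [[0.016, -0.027, 0], [0, 0, 0], 1], [[0.016, -0.027, 0], [0, 0, 0], 1], [[0.016, -0.027, 0], [0, 0, 0], 1], [[0.016, -0.027, 0], [0, 0, 0], 1]]}}

```text
t: 52.93
eef_pos: [0.5922, -0.097, 0.1407]
orientation: [-0.076, 0.997, 0.0, -0.001]
wrist_force: [-0.1, -0.9, -0.6]
opening: 0.0277
```

Emit:
{"name": "send_rows", "arguments": {"moves": [[[0.016, -0.027, 0], [0, 0, 0], 1], [[0.016, -0.027, 0], [0, 0, 0], 1], [[0.016, -0.027, 0], [0, 0, 0], 1], [[0.016, -0.027, 0], [0, 0, 0], 1], [[0.016, -0.027, 0], [0, 0, 0], 1]]}}

```text
t: 53.35
eef_pos: [0.5334, -0.2423, 0.1407]
orientation: [-0.076, 0.997, 0.001, -0.001]
wrist_force: [0.5, 0.2, -0.8]
opening: 0.0277
```

Emit:
{"name": "send_rows", "arguments": {"moves": [[[0.014, -0.0225, 0], [0, 0, 0], 1], [[0, 0, 0], [0, 0, 0], 1], [[0, 0, 0], [0, 0, 0], 1], [[0, 0, 0], [0, 0, 0], 1], [[0, 0, 0], [0, 0, 0], 1]]}}

```text
t: 53.77
eef_pos: [0.5258, -0.2635, 0.1411]
orientation: [-0.077, 0.997, 0.001, -0.001]
wrist_force: [0.2, -0.1, 1.1]
opening: 0.0278
```

```bash
python3 tg.py 42 -38 .014
```

```text
t 53.77 p [ 0.5258 -0.2635  0.1411] R [[-0.988, -0.154, -0.001], [-0.154, 0.988, 0.002], [0.001, 0.002, -1.0]] F [ 0.2 -0.1  1.1] op 0.0278 q [-0.07  0.41  0.57  1.85 -0.26  0.96  2.34]
target [ 0.5261 -0.2655  0.014 ] dtool [-1.000e-04 -2.200e-03  1.271e-01]
```

Emit:
{"name": "send_rows", "arguments": {"moves": [[[0, -0.001, 0.02], [0, 0, 0], 1], [[0, 0, 0.03], [0, 0, 0], 1], [[0, 0, 0.03], [0, 0, 0], 1], [[0, 0, 0.018], [0, 0, 0], 1], [[0, 0, 0.01], [0, 0, 0], 1]]}}

```text
t: 54.18
eef_pos: [0.5245, -0.263, 0.0312]
orientation: [-0.078, 0.997, 0.002, -0.003]
wrist_force: [-19.2, 13.5, 56.4]
opening: 0.028
```

Emit:
{"name": "send_rows", "arguments": {"moves": [[[0, 0, 0.006], [0, 0, 0], 1], [[0, 0, 0.004], [0, 0, 0], 1], [[0, 0, 0.003], [0, 0, 0], 1], [[0, 0, 0], [0, 0, 0], 1], [[0, 0, 0], [0, 0, 0], 1]]}}

```text
t: 54.6
eef_pos: [0.5271, -0.2652, 0.021]
orientation: [-0.077, 0.997, 0.0, 0.001]
wrist_force: [1.4, 0.7, -0.8]
opening: 0.0281
```

```bash
python3 tg.py 42 -38 .014
```

```text
t 54.6 p [ 0.5271 -0.2652  0.021 ] R [[-0.988, -0.154, 0.001], [-0.154, 0.988, 0.0], [-0.001, 0.0, -1.0]] F [ 1.4  0.7 -0.8] op 0.0281 q [ 0.01  0.59  0.48  1.9  -0.39  0.75  2.43]
target [ 0.5261 -0.2655  0.014 ] dtool [ 0.001  -0.0001  0.007 ]
```

```bash
python3 wd2.py w9.png; python3 m.py | grep -E 'dish|fin|mat'
python3 - <<'E'
from h import *
im,d,c=shot('side'); u=proj([.495,-.29,.05],c)[0].astype(int); print(u); save(im,'s6.png',crop=(u[0]-80,max(0,u[1]-70),u[0]+80,u[1]+60),s=5)
E
```

```text
0.61 [260. 255.] world [ 0.522 -0.266  0.041] dish mm [ 42. -34.] zmax 0.049 [array([ 0.528, -0.265]), array([0.031, 0.028]), np.float64(12.529)]
0.56 [255. 173.] world [ 0.483 -0.274  0.032] dish mm [40.  6.] zmax 0.038 [array([ 0.485, -0.273]), array([0.029, 0.028]), np.float64(82.854)]
0.7 [172. 155.] world [ 0.485 -0.314  0.022] dish mm [ 0. 10.] zmax 0.079 [array([ 0.495, -0.312]), array([0.121, 0.203]), np.float64(8.691)]
0.95 [137. 133.] world [ 0.473 -0.336  0.021] dish mm [-20.  25.] zmax 0.054 [array([ 0.471, -0.334]), array([0.013, 0.03 ]), np.float64(28.314)]
0.48 [171. 156.] world [ 0.485 -0.314  0.022] dish mm [-0. 10.] zmax 0.079 [array([ 0.495, -0.312]), array([0.121, 0.203]), np.float64(8.643)]
top fin 25 c [ 0.474 -0.317] size [0.009 0.014] ang 45.1 mean [ 0.474 -0.316  0.073]
top dishwalls 238 c [ 0.492 -0.312] size [0.117 0.201] ang 8.3 mean [ 0.465 -0.354  0.034]
top dish 916 c [ 0.493 -0.312] size [0.119 0.203] ang 7.6 mean [ 0.489 -0.376  0.023]
top mat 926 c [ 0.482 -0.309] size [0.247 0.217] ang 73.3 mean [ 0.447 -0.334  0.002]
side fin 279 c [ 0.505 -0.288] size [0.083 0.041] ang 61.6 mean [ 0.493 -0.306  0.069]
side dishwalls 608 c [ 0.494 -0.309] size [0.12  0.203] ang 8.4 mean [ 0.479 -0.295  0.035]
side dish 2027 c [ 0.494 -0.311] size [0.12  0.206] ang 8.4 mean [ 0.485 -0.305  0.031]
side mat 1864 c [ 0.491 -0.298] size [0.249 0.229] ang 16.4 mean [ 0.479 -0.282  0.002]
[328 146]
```

View pics/s6.png

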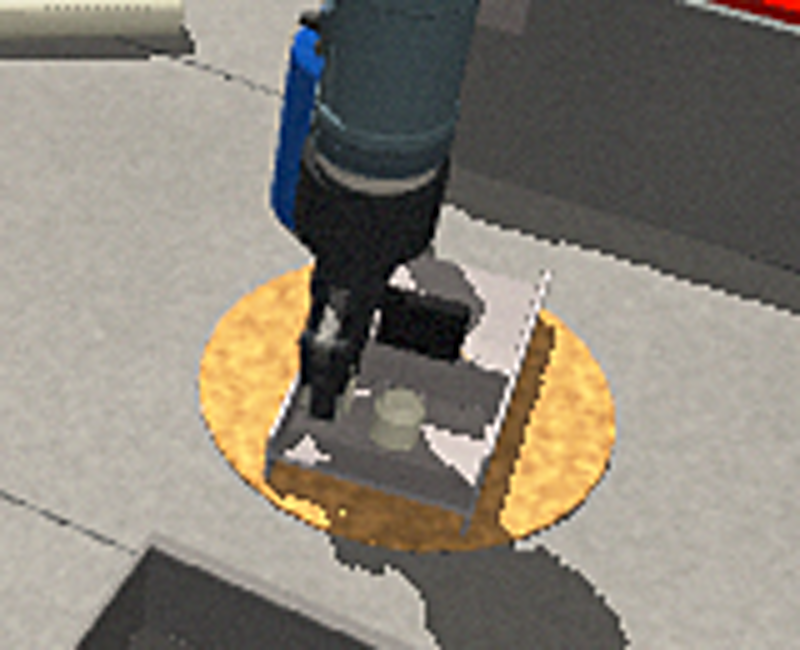

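View pics/w9.png

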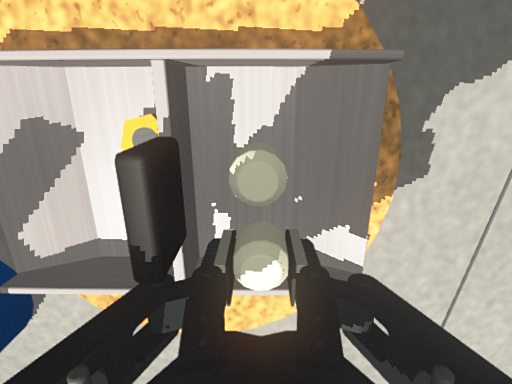

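Emit:
{"name": "send_rows", "arguments": {"moves": [[[0.002, 0.001, 0], [0, 0, 0], 1], [[0.002, 0, 0], [0, 0, 0], 1], [[0, 0, 0], [0, 0, 0], 1], [[0, 0, 0.001], [0, 0, 0], 1], [[0, 0, 0.001], [0, 0, 0], 1]]}}

```text
t: 57.37
eef_pos: [0.5208, -0.2664, 0.0186]
orientation: [-0.076, 0.997, 0.0, -0.001]
wrist_force: [1.9, -0.8, 0.8]
opening: 0.0276
```

Emit:
{"name": "send_rows", "arguments": {"moves": [[[0, 0, 0.001], [0, 0, 0], 1], [[0, 0, 0.001], [0, 0, 0], 1], [[0, 0, 0.001], [0, 0, 0], 1], [[0, 0, 0], [0, 0, 0], 1], [[0, 0, 0], [0, 0, 0], 1]]}}

```text
t: 57.78
eef_pos: [0.5207, -0.2659, 0.0153]
orientation: [-0.076, 0.997, 0.0, -0.001]
wrist_force: [0.7, 0.1, -0.6]
opening: 0.0274
```

```bash
python3 tg.py 42 -36 .014
```

```text
t 57.78 p [ 0.5207 -0.2659  0.0153] R [[-0.988, -0.151, -0.002], [-0.151, 0.988, 0.001], [0.002, 0.001, -1.0]] F [ 0.7  0.1 -0.6] op 0.0274 q [ 0.01  0.59  0.48  1.91 -0.39  0.74  2.44]
target [ 0.5241 -0.2658  0.014 ] dtool [-0.0034 -0.0004  0.0013]
```

Emit:
{"name": "send_rows", "arguments": {"moves": [[[0, 0, 0.001], [0, 0, 0], 1], [[0, 0, 0.001], [0, 0, 0], 1], [[0, 0, 0], [0, 0, 0], 0.28], [[0, 0, 0], [0, 0, 0], 0.22], [[0, 0, 0], [0, 0, 0], 0.16]]}}

```text
t: 58.2
eef_pos: [0.5216, -0.266, 0.0138]
orientation: [-0.076, 0.997, 0.0, -0.0]
wrist_force: [0.6, -0.2, 0.1]
opening: 0.0357
```

Emit:
{"name": "send_rows", "arguments": {"moves": [[[0, 0, 0], [0, 0, 0], 0.14], [[0, 0, 0], [0, 0, 0], 0.14], [[0, 0, -0.003], [0, 0, 0], 0.14], [[0, 0, -0.007], [0, 0, 0], 0.14], [[0, 0, -0.015], [0, 0, 0], 0.14]]}}

```text
t: 58.62
eef_pos: [0.5204, -0.2652, 0.038]
orientation: [-0.076, 0.997, 0.001, -0.002]
wrist_force: [0.4, 0.6, -0.7]
opening: 0.0367
```

Emit:
{"name": "send_rows", "arguments": {"moves": [[[0, 0, -0.03], [0, 0, 0], 0.14], [[0, 0, -0.04], [0, 0, 0], 0], [[0, 0, -0.04], [0, 0, 0], -1], [[0, 0, -0.03], [0, 0, 0], -1], [[0, 0, -0.01], [0, 0, 0], -1]]}}

```text
t: 59.03
eef_pos: [0.5249, -0.2683, 0.1956]
orientation: [-0.076, 0.997, -0.002, 0.005]
wrist_force: [0.2, -0.2, -0.1]
opening: 0.0772
```

Emit:
{"name": "send_rows", "arguments": {"moves": [[[0, 0, 0], [0, 0, 0], -1], [[0, 0, 0], [0, 0, 0], -1], [[0, 0, 0], [0, 0, 0], -1], [[0, 0, 0], [0, 0, 0], -1], [[0, 0, 0], [0, 0, 0], -1]]}}

```text
t: 59.45
eef_pos: [0.5204, -0.2653, 0.1867]
orientation: [-0.076, 0.997, 0.001, -0.002]
wrist_force: [0.2, -0.3, 1.4]
opening: 0.0851
```

```bash
python3 wd2.py w10.png; python3 wd.py w11.png|head -4; python3 caps.py
```

```text
0.6 [257. 130.] world [ 0.478 -0.274  0.033] dish mm [40. 10.] zmax 0.037 [array([ 0.479, -0.274]), array([0.029, 0.028]), np.float64(8.979)]
0.58 [259. 171.] world [ 0.519 -0.266  0.032] dish mm [ 42. -31.] zmax 0.037 [array([ 0.522, -0.266]), array([0.029, 0.029]), np.float64(70.554)]
0.58 [218. 130.] world [ 0.486 -0.317  0.019] dish mm [-2.  9.] zmax 0.079 [array([ 0.488, -0.313]), array([0.12 , 0.203]), np.float64(8.684)]
0.71 [202. 114.] world [ 0.469 -0.336  0.02 ] dish mm [-19.  29.] zmax 0.076 [array([ 0.469, -0.336]), array([0.021, 0.024]), np.float64(59.139)]
0.57 [202. 154.] world [ 0.509 -0.333  0.021] dish mm [-22. -11.] zmax 0.022 [array([ 0.509, -0.334]), array([0.024, 0.013]), np.float64(4.82)]
t 59.65 p [ 0.5213 -0.2659  0.188 ] R [[-0.988, -0.152, -0.002], [-0.152, 0.988, 0.0], [0.002, 0.0, -1.0]] F [ 0.5 -0.3  0.5] op 0.0853 q [-0.1   0.34  0.6   1.82 -0.22  1.04  2.31]
dish 0.06 826 [array([ 0.488 , -0.3135]), array([0.0501, 0.0123]), np.float64(8.5544)] [0.066 0.078]
dish 0.025 3179 [array([ 0.4882, -0.3135]), array([0.1198, 0.202 ]), np.float64(9.0139)] [0.025 0.042]
dish 0.0 19928 [array([ 0.4913, -0.3187]), array([0.1242, 0.2148]), np.float64(9.0139)] [0.007 0.042]
cap 0.61 [181. 183.] [0.604 0.219 0.022] [ 46.  87. 165.] [0.6066 0.2208]
cap 0.56 [174. 241.] [0.389 0.229 0.035] [195. 124.  70.] [0.3892 0.2281]
```

View pics/w10.png

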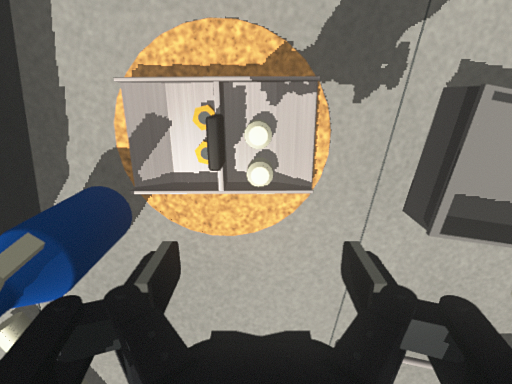

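Emit:
{"name": "send_rows", "arguments": {"moves": [[[-0.008, 0.016, 0], [0, 0, 0], -1], [[-0.015, 0.031, 0], [0, 0, 0], -1], [[-0.015, 0.031, 0], [0, 0, 0], -1], [[-0.015, 0.031, 0], [0, 0, 0], -1], [[-0.015, 0.031, 0], [0, 0, 0], -1]]}}

```text
t: 60.42
eef_pos: [0.5681, -0.1159, 0.1891]
orientation: [-0.076, 0.997, 0.0, 0.0]
wrist_force: [0.8, 0.4, -0.3]
opening: 0.0854
```

Emit:
{"name": "send_rows", "arguments": {"moves": [[[-0.015, 0.031, 0], [0, 0, 0], -1], [[-0.015, 0.031, 0], [0, 0, 0], -1], [[-0.015, 0.031, 0], [0, 0, 0], -1], [[-0.015, 0.031, 0], [0, 0, 0], -1], [[-0.015, 0.031, 0], [0, 0, 0], -1]]}}

```text
t: 60.83
eef_pos: [0.6187, 0.049, 0.1891]
orientation: [-0.076, 0.997, 0.0, 0.0]
wrist_force: [-0.1, -0.2, 0.2]
opening: 0.0857
```

Emit:
{"name": "send_rows", "arguments": {"moves": [[[-0.015, 0.031, 0], [0, 0, 0], -1], [[-0.015, 0.031, 0], [0, 0, 0], -1], [[-0.008, 0.016, 0.02], [0, 0, 0], -1], [[0, 0, 0.02], [0, 0, 0], -1], [[0, 0, 0.01], [0, 0, 0], -1]]}}

```text
t: 61.25
eef_pos: [0.6426, 0.1332, 0.1362]
orientation: [-0.079, 0.997, 0.0, -0.002]
wrist_force: [-0.9, 0.1, -0.6]
opening: 0.0856
```

Emit:
{"name": "send_rows", "arguments": {"moves": [[[0, 0, 0], [0, 0, 0], -1], [[0, 0, 0], [0, 0, 0], -1], [[0, 0, 0], [0, 0, 0], -1], [[0, 0, 0], [0, 0, 0], -1], [[0, 0, 0], [0, 0, 0], -1]]}}

```text
t: 61.67
eef_pos: [0.6451, 0.1292, 0.1405]
orientation: [-0.075, 0.997, 0.0, 0.001]
wrist_force: [-0.0, 0.2, 0.8]
opening: 0.0853
```

```bash
python3 wc.py w12.png; python3 m.py | grep -E 'dish|fin|mat|cap'
```

```text
t 61.67 p [0.6451 0.1292 0.1405] R [[-0.989, -0.15, 0.003], [-0.15, 0.989, 0.001], [-0.003, 0.0, -1.0]] F [-0.   0.2  0.8] op 0.0853 q [-0.58  0.51  0.42  1.67 -0.24  1.01  1.64]
cap 0.95 [360. 155.] [ 48.  93. 180.] circ [0.6061 0.2202] 0.0151 top [0.6059 0.2195] n 926 zmax 0.03 dtool [0.02528097 0.09476545 0.13823894]
cap 0.78 [261. 178.] [237. 235. 211.] circ [0.6439 0.1303] 0.0149 top [0.6435 0.1304] n 793 zmax 0.03 dtool [0.00160444 0.0010575  0.13825881]
cap 0.6 [320.  83.] [27. 92. 83.] circ [0.5467 0.168 ] 0.0145 top [0.5463 0.1683] n 968 zmax 0.03 dtool [0.09194811 0.05312662 0.13808017]
top fin 155 c [ 0.488 -0.314] size [0.049 0.013] ang 9.5 mean [ 0.488 -0.312  0.072]
top dishwalls 594 c [ 0.488 -0.312] size [0.121 0.203] ang 9.8 mean [ 0.488 -0.317  0.033]
top dish 2107 c [ 0.488 -0.313] size [0.121 0.203] ang 8.7 mean [ 0.49  -0.316  0.025]
top mat 1932 c [ 0.494 -0.313] size [0.25  0.247] ang 3.5 mean [ 0.494 -0.308  0.002]
top cap0 61 c [ 0.522 -0.264] size [0.026 0.028] ang 62.6 mean [ 0.521 -0.263  0.032]
top cap1 699 c [ 0.488 -0.313] size [0.121 0.203] ang 8.8 mean [ 0.492 -0.312  0.024]
top cap2 56 c [0.645 0.131] size [0.027 0.024] ang 3.9 mean [0.644 0.131 0.025]
side fin 276 c [ 0.488 -0.309] size [0.05  0.014] ang 10.3 mean [ 0.488 -0.307  0.069]
side dishwalls 777 c [ 0.489 -0.31 ] size [0.12  0.202] ang 9.0 mean [ 0.489 -0.3    0.034]
side dish 2408 c [ 0.489 -0.311] size [0.12  0.205] ang 9.0 mean [ 0.49  -0.314  0.03 ]
side mat 1837 c [ 0.493 -0.3  ] size [0.248 0.226] ang 9.1 mean [ 0.489 -0.286  0.002]
side cap0 144 c [0.606 0.224] size [0.027 0.027] ang 74.8 mean [0.604 0.225 0.025]
side cap1 120 c [0.644 0.134] size [0.027 0.028] ang 71.6 mean [0.641 0.136 0.024]
side cap2 130 c [0.547 0.172] size [0.025 0.028] ang 31.2 mean [0.545 0.174 0.025]
side cap3 90 c [ 0.521 -0.259] size [0.027 0.025] ang 46.6 mean [ 0.521 -0.257  0.028]
```

Emit:
{"name": "send_rows", "arguments": {"moves": [[[0.0012, 0.001, 0.03], [0, 0, 0], -1], [[0, 0, 0.04], [0, 0, 0], -1], [[0, 0, 0.03], [0, 0, 0], -1], [[0, 0, 0.02], [0, 0, 0], -1], [[0, 0, 0.007], [0, 0, 0], -1]]}}

```text
t: 64.28
eef_pos: [0.6391, 0.1305, 0.0074]
orientation: [-0.076, 0.997, -0.001, -0.004]
wrist_force: [-0.4, 0.5, -0.2]
opening: 0.0858
```

Emit:
{"name": "send_rows", "arguments": {"moves": [[[0, 0, 0.003], [0, 0, 0], -1], [[0, 0, 0.003], [0, 0, 0], -1], [[0, 0, 0.003], [0, 0, 0], -1], [[0, 0, 0.002], [0, 0, 0], -1], [[0, 0, 0], [0, 0, 0], -1]]}}

```text
t: 64.7
eef_pos: [0.6437, 0.1311, 0.0019]
orientation: [-0.076, 0.997, 0.0, 0.001]
wrist_force: [0.2, 0.7, -0.2]
opening: 0.0853
```

Emit:
{"name": "send_rows", "arguments": {"moves": [[[0, 0, 0], [0, 0, 0], 0.1], [[0, 0, 0], [0, 0, 0], 0.2], [[0, 0, 0], [0, 0, 0], 0.5], [[0, 0, 0], [0, 0, 0], 1], [[0, 0, 0], [0, 0, 0], 1]]}}

```text
t: 65.12
eef_pos: [0.6431, 0.1311, 0.0015]
orientation: [-0.076, 0.997, 0.0, 0.0]
wrist_force: [0.4, 1.5, 1.2]
opening: 0.0278
```

Emit:
{"name": "send_rows", "arguments": {"moves": [[[0, 0, 0], [0, 0, 0], 1], [[0, 0, 0], [0, 0, 0], 1], [[0, 0, 0], [0, 0, 0], 1], [[0, 0, 0], [0, 0, 0], 1], [[0, 0, 0], [0, 0, 0], 1]]}}

```text
t: 65.53
eef_pos: [0.6433, 0.131, 0.0014]
orientation: [-0.076, 0.997, 0.0, 0.001]
wrist_force: [-0.6, 0.1, 3.3]
opening: 0.0278
```

Emit:
{"name": "send_rows", "arguments": {"moves": [[[0, 0, -0.01], [0, 0, 0], 1], [[0, 0, -0.03], [0, 0, 0], 1], [[0, 0, -0.04], [0, 0, 0], 1], [[0, 0, -0.04], [0, 0, 0], 1], [[0, 0, -0.02], [0, 0, 0], 1]]}}

```text
t: 65.95
eef_pos: [0.645, 0.1309, 0.1461]
orientation: [-0.076, 0.997, 0.001, 0.003]
wrist_force: [1.0, -0.1, 0.1]
opening: 0.0277
```

```bash
sed -i 's/O=np.array(\[.4949,-.3127\])/O=np.array([.488,-.3133])/' tg.py wd2.py; python3 tg.py 51 38 .14
```

```text
t 65.95 p [0.645  0.1309 0.1461] R [[-0.988, -0.151, 0.006], [-0.151, 0.989, 0.002], [-0.006, 0.001, -1.0]] F [ 1.  -0.1  0.1] op 0.0277 q [-0.59  0.5   0.43  1.67 -0.24  1.01  1.64]
target [ 0.4428 -0.2687  0.14  ] dtool [ 0.2604 -0.3644  0.0043]
```

Emit:
{"name": "send_rows", "arguments": {"moves": [[[0.009, -0.013, 0], [0, 0, 0], 1], [[0.019, -0.026, 0], [0, 0, 0], 1], [[0.019, -0.026, 0], [0, 0, 0], 1], [[0.019, -0.026, 0], [0, 0, 0], 1], [[0.019, -0.026, 0], [0, 0, 0], 1]]}}

```text
t: 66.37
eef_pos: [0.5749, 0.0012, 0.1408]
orientation: [-0.076, 0.997, 0.0, -0.001]
wrist_force: [0.4, -0.6, 0.3]
opening: 0.0282
```

Emit:
{"name": "send_rows", "arguments": {"moves": [[[0.019, -0.026, 0], [0, 0, 0], 1], [[0.019, -0.026, 0], [0, 0, 0], 1], [[0.019, -0.026, 0], [0, 0, 0], 1], [[0.019, -0.026, 0], [0, 0, 0], 1], [[0.019, -0.026, 0], [0, 0, 0], 1]]}}

```text
t: 66.78
eef_pos: [0.5006, -0.1416, 0.1408]
orientation: [-0.076, 0.997, 0.0, -0.0]
wrist_force: [1.2, -0.7, 0.3]
opening: 0.0278
```

Emit:
{"name": "send_rows", "arguments": {"moves": [[[0.019, -0.026, 0], [0, 0, 0], 1], [[0.019, -0.026, 0], [0, 0, 0], 1], [[0.019, -0.026, 0], [0, 0, 0], 1], [[0.019, -0.026, 0], [0, 0, 0], 1], [[0.003, -0.013, 0], [0, 0, 0], 1]]}}

```text
t: 67.2
eef_pos: [0.437, -0.2725, 0.1409]
orientation: [-0.072, 0.997, -0.0, -0.001]
wrist_force: [-0.4, -0.3, -0.2]
opening: 0.0278
```

Emit:
{"name": "send_rows", "arguments": {"moves": [[[0, 0, 0.02], [0, 0, 0], 1], [[0, 0, 0.02], [0, 0, 0], 1], [[0, 0, 0.01], [0, 0, 0], 1], [[0, 0, 0], [0, 0, 0], 1], [[0, 0, 0], [0, 0, 0], 1]]}}

```text
t: 67.62
eef_pos: [0.4413, -0.2676, 0.0904]
orientation: [-0.076, 0.997, 0.0, -0.001]
wrist_force: [-0.9, -0.7, 0.2]
opening: 0.028
```

Emit:
{"name": "send_rows", "arguments": {"moves": [[[0, 0, 0], [0, 0, 0], 1], [[0, 0, 0], [0, 0, 0], 1], [[0, 0, 0], [0, 0, 0], 1], [[0, 0, 0], [0, 0, 0], 1], [[0, 0, 0], [0, 0, 0], 1]]}}

```text
t: 68.03
eef_pos: [0.4424, -0.2682, 0.0914]
orientation: [-0.076, 0.997, -0.0, 0.0]
wrist_force: [-0.2, -0.4, -0.2]
opening: 0.0281
```

```bash
python3 tg.py 51 38 .02;python3 wd2.py w13.png
```

```text
t 68.03 p [ 0.4424 -0.2682  0.0914] R [[-0.988, -0.152, 0.001], [-0.152, 0.988, -0.0], [-0.001, -0.0, -1.0]] F [-0.2 -0.4 -0.2] op 0.0281 q [-0.04  0.36  0.59  2.05 -0.27  0.81  2.43]
target [ 0.4428 -0.2687  0.02  ] dtool [-0.0002 -0.0005  0.0714]
0.85 [259. 258.] world [ 0.438 -0.269  0.112] dish mm [51. 42.] zmax 0.121 [array([ 0.475, -0.268]), array([0.094, 0.029]), np.float64(1.616)]
0.74 [243. 224.] world [ 0.467 -0.279  0.019] dish mm [37. 16.] zmax 0.091 [array([ 0.452, -0.276]), array([0.01 , 0.042]), np.float64(73.629)]
0.55 [242. 293.] world [ 0.519 -0.269  0.04 ] dish mm [ 39. -37.] zmax 0.119 [array([ 0.493, -0.274]), array([0.085, 0.027]), np.float64(12.875)]
0.86 [163. 214.] world [ 0.473 -0.33   0.021] dish mm [-14.  17.] zmax 0.14 [array([ 0.488, -0.314]), array([0.121, 0.203]), np.float64(8.783)]
0.8 [176. 218.] world [ 0.469 -0.335  0.02 ] dish mm [-19.  22.] zmax 0.023 [array([ 0.471, -0.336]), array([0.025, 0.021]), np.float64(8.143)]
0.69 [165. 210.] world [ 0.473 -0.329  0.021] dish mm [-14.  18.] zmax 0.155 [array([ 0.488, -0.313]), array([0.121, 0.203]), np.float64(8.824)]
0.48 [169. 259.] world [ 0.51  -0.338  0.02 ] dish mm [-28. -18.] zmax 0.022 [array([ 0.511, -0.338]), array([0.013, 0.004]), np.float64(15.823)]
```

Over the slot. Descend slowly to about z 0.021 and watch the force.

Emit:
{"name": "send_rows", "arguments": {"moves": [[[0, 0, 0.007], [0, 0, 0], 1], [[0, 0, 0.008], [0, 0, 0], 1], [[0, 0, 0.007], [0, 0, 0], 1], [[0, 0, 0.005], [0, 0, 0], 1], [[0, 0, 0.003], [0, 0, 0], 1]]}}

```text
t: 68.65
eef_pos: [0.441, -0.2677, 0.0594]
orientation: [-0.076, 0.997, 0.0, -0.001]
wrist_force: [0.1, 0.4, -0.2]
opening: 0.0285
```

Emit:
{"name": "send_rows", "arguments": {"moves": [[[0, 0, 0.004], [0, 0, 0], 1], [[0, 0, 0.004], [0, 0, 0], 1], [[0, 0, 0.004], [0, 0, 0], 1], [[0, 0, 0.004], [0, 0, 0], 1], [[0, 0, 0.004], [0, 0, 0], 1]]}}

```text
t: 69.07
eef_pos: [0.4421, -0.2682, 0.0406]
orientation: [-0.076, 0.997, -0.0, 0.0]
wrist_force: [-0.0, -0.4, -0.2]
opening: 0.0279
```

```bash
python3 tg.py 51 38 .02
```

```text
t 69.07 p [ 0.4421 -0.2682  0.0406] R [[-0.988, -0.152, 0.0], [-0.152, 0.988, -0.0], [-0.0, -0.0, -1.0]] F [-0.  -0.4 -0.2] op 0.0279 q [ 0.    0.45  0.54  2.07 -0.35  0.71  2.49]
target [ 0.4428 -0.2687  0.02  ] dtool [-0.0006 -0.0006  0.0206]
```

Emit:
{"name": "send_rows", "arguments": {"moves": [[[-0.001, 0, 0.003], [0, 0, 0], 1], [[0, 0, 0.003], [0, 0, 0], 1], [[0, 0, 0.003], [0, 0, 0], 1], [[0, 0, 0], [0, 0, 0], 1], [[0, 0, 0], [0, 0, 0], 1]]}}

```text
t: 69.48
eef_pos: [0.4428, -0.2679, 0.0317]
orientation: [-0.076, 0.997, 0.0, -0.0]
wrist_force: [-0.3, 0.1, -0.7]
opening: 0.0275
```

Emit:
{"name": "send_rows", "arguments": {"moves": [[[0, 0, 0.003], [0, 0, 0], 1], [[0, 0, 0.003], [0, 0, 0], 1], [[0, 0, 0.003], [0, 0, 0], 1], [[0, 0, 0], [0, 0, 0], 1], [[0, 0, 0], [0, 0, 0], 1]]}}

```text
t: 69.9
eef_pos: [0.4427, -0.2679, 0.0226]
orientation: [-0.076, 0.997, 0.0, -0.0]
wrist_force: [-0.4, 0.4, -0.9]
opening: 0.0273
```

Emit:
{"name": "send_rows", "arguments": {"moves": [[[0, 0, 0.0015], [0, 0, 0], 1], [[0, 0, 0.0015], [0, 0, 0], 1], [[0, 0, 0], [0, 0, 0], 0.28], [[0, 0, 0], [0, 0, 0], 0.22], [[0, 0, 0], [0, 0, 0], 0.18]]}}

```text
t: 70.32
eef_pos: [0.443, -0.268, 0.0199]
orientation: [-0.076, 0.997, -0.0, 0.0]
wrist_force: [0.3, 1.0, 0.8]
opening: 0.0349
```

Emit:
{"name": "send_rows", "arguments": {"moves": [[[0, 0, 0], [0, 0, 0], 0.16], [[0, 0, 0], [0, 0, 0], 0.16], [[0, 0, -0.003], [0, 0, 0], 0.16], [[0, 0, -0.007], [0, 0, 0], 0.16], [[0, 0, -0.015], [0, 0, 0], 0.16]]}}

```text
t: 70.73
eef_pos: [0.4415, -0.2672, 0.0442]
orientation: [-0.076, 0.997, 0.001, -0.002]
wrist_force: [0.9, 0.4, 0.9]
opening: 0.0359
```

Emit:
{"name": "send_rows", "arguments": {"moves": [[[0, 0, -0.03], [0, 0, 0], 0.14], [[0, 0, -0.04], [0, 0, 0], 0], [[0, 0, -0.04], [0, 0, 0], -1], [[0, 0, -0.03], [0, 0, 0], -1], [[0, 0, -0.01], [0, 0, 0], -1]]}}

```text
t: 71.15
eef_pos: [0.4458, -0.2702, 0.2009]
orientation: [-0.076, 0.997, -0.002, 0.005]
wrist_force: [1.7, -0.1, 1.4]
opening: 0.0769
```

Emit:
{"name": "send_rows", "arguments": {"moves": [[[0, 0, 0], [0, 0, 0], -1], [[0, 0, 0], [0, 0, 0], -1], [[0, 0, 0], [0, 0, 0], -1], [[0, 0, 0], [0, 0, 0], -1], [[0, 0, 0], [0, 0, 0], -1]]}}

```text
t: 71.57
eef_pos: [0.4416, -0.2673, 0.1929]
orientation: [-0.076, 0.997, 0.001, -0.002]
wrist_force: [-0.4, -0.1, 0.3]
opening: 0.0857
```

```bash
python3 wd2.py w14.png; python3 tg.py 0 0 .15
```

```text
0.92 [250. 230.] world [ 0.517 -0.266  0.03 ] dish mm [ 42. -36.] zmax 0.037 [array([ 0.522, -0.266]), array([0.031, 0.027]), np.float64(8.887)]
0.83 [249. 197.] world [ 0.476 -0.274  0.03 ] dish mm [40.  6.] zmax 0.037 [array([ 0.479, -0.274]), array([0.029, 0.029]), np.float64(37.541)]
0.56 [260. 173.] world [ 0.441 -0.269  0.033] dish mm [51. 39.] zmax 0.039 [array([ 0.443, -0.269]), array([0.029, 0.028]), np.float64(8.098)]
0.68 [213. 200.] world [ 0.487 -0.318  0.021] dish mm [-4.  1.] zmax 0.211 [array([ 0.488, -0.313]), array([0.121, 0.203]), np.float64(8.969)]
0.66 [198. 182.] world [ 0.469 -0.335  0.02 ] dish mm [-18.  22.] zmax 0.023 [array([ 0.47 , -0.335]), array([0.022, 0.024]), np.float64(56.685)]
0.61 [198. 213.] world [ 0.509 -0.334  0.02 ] dish mm [-24. -18.] zmax 0.022 [array([ 0.51 , -0.334]), array([0.024, 0.011]), np.float64(5.59)]
t 71.77 p [ 0.4425 -0.2679  0.1941] R [[-0.988, -0.152, -0.002], [-0.152, 0.988, 0.0], [0.002, 0.0, -1.0]] F [ 0.2  1.3 -0.5] op 0.0853 q [-0.12  0.19  0.65  1.98 -0.14  1.02  2.32]
target [ 0.488  -0.3133  0.15  ] dtool [-0.0382 -0.0518  0.044 ]
```

View pics/w14.png

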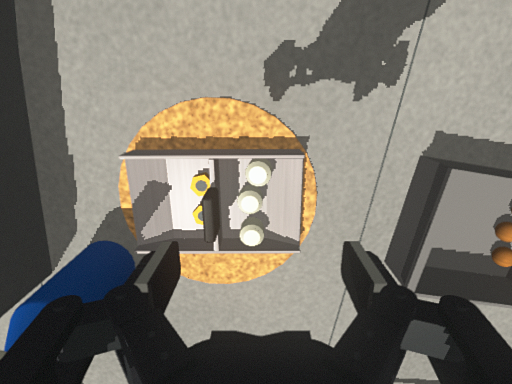

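Emit:
{"name": "send_rows", "arguments": {"moves": [[[-0.008, -0.011, 0], [0, 0, 0], -0.2], [[-0.011, -0.015, 0], [0, 0, 0], -0.2], [[-0.011, -0.015, 0.02], [0, 0, 0], -0.2], [[-0.008, -0.011, 0.03], [0, 0, 0], -0.2], [[0, 0, 0.03], [0, 0, 0], -0.2]]}}

```text
t: 72.18
eef_pos: [0.4918, -0.3166, 0.1153]
orientation: [-0.076, 0.997, -0.002, 0.002]
wrist_force: [1.0, 0.1, -0.9]
opening: 0.0513
```

Emit:
{"name": "send_rows", "arguments": {"moves": [[[0, 0, 0], [0, 0, 0], -0.2], [[0, 0, 0], [0, 0, 0], -0.2], [[0, 0, 0], [0, 0, 0], -0.2], [[0, 0, 0], [0, 0, 0], -0.2], [[0, 0, 0], [0, 0, 0], -0.2]]}}

```text
t: 72.6
eef_pos: [0.4896, -0.3143, 0.1171]
orientation: [-0.076, 0.997, -0.001, 0.002]
wrist_force: [0.5, 0.9, 0.4]
opening: 0.051
```

```bash
python3 tg.py 0 0 .048
```

```text
t 72.6 p [ 0.4896 -0.3143  0.1171] R [[-0.988, -0.152, 0.004], [-0.152, 0.988, -0.001], [-0.004, -0.002, -1.0]] F [0.5 0.9 0.4] op 0.051 q [ 0.    0.44  0.61  1.89 -0.31  0.91  2.48]
target [ 0.488  -0.3133  0.048 ] dtool [0.0017 0.0013 0.0691]
```

Emit:
{"name": "send_rows", "arguments": {"moves": [[[0.001, 0.001, 0.012], [0, 0, 0], -0.2], [[0, 0, 0.018], [0, 0, 0], -0.2], [[0, 0, 0.018], [0, 0, 0], -0.2], [[0, 0, 0.012], [0, 0, 0], -0.2], [[0, 0, 0.005], [0, 0, 0], -0.2]]}}

```text
t: 73.02
eef_pos: [0.4859, -0.3116, 0.0478]
orientation: [-0.076, 0.997, 0.001, -0.001]
wrist_force: [-0.2, -0.3, -0.1]
opening: 0.0512
```

Emit:
{"name": "send_rows", "arguments": {"moves": [[[0, 0, 0.003], [0, 0, 0], -0.2], [[0, 0, 0], [0, 0, 0], 0.1], [[0, 0, 0], [0, 0, 0], 0.4], [[0, 0, 0], [0, 0, 0], 0.6], [[0, 0, 0], [0, 0, 0], 0.7]]}}

```text
t: 73.43
eef_pos: [0.4879, -0.3132, 0.0478]
orientation: [-0.076, 0.997, -0.0, 0.001]
wrist_force: [-0.1, -0.2, 0.0]
opening: 0.0125
```

Emit:
{"name": "send_rows", "arguments": {"moves": [[[0, 0, 0], [0, 0, 0], 0.8], [[0, 0, 0], [0, 0, 0], 1], [[0, 0, 0], [0, 0, 0], 1], [[0, 0, 0], [0, 0, 0], 1], [[0, 0, 0], [0, 0, 0], 1]]}}

```text
t: 73.85
eef_pos: [0.488, -0.3134, 0.0479]
orientation: [-0.076, 0.997, -0.0, 0.001]
wrist_force: [0.1, 0.2, 4.9]
opening: 0.011
```

```bash
python3 wd2.py w15.png; python3 -c "from h import *;st()"; python3 m.py | grep -E 'side (dish|fin|mat|cap)'
```

```text
0.77 [321. 219.] world [ 0.475 -0.277  0.03 ] dish mm [38.  7.] zmax 0.037 [array([ 0.479, -0.274]), array([0.028, 0.03 ]), np.float64(3.268)]
0.68 [342. 169.] world [ 0.442 -0.272  0.033] dish mm [48. 40.] zmax 0.039 [array([ 0.444, -0.27 ]), array([0.029, 0.028]), np.float64(8.111)]
0.65 [320. 261.] world [ 0.51  -0.269  0.024] dish mm [ 40. -28.] zmax 0.092 [array([ 0.499, -0.282]), array([0.059, 0.019]), np.float64(46.309)]
0.88 [253. 199.] world [ 0.475 -0.321  0.021] dish mm [-6. 14.] zmax 0.113 [array([ 0.488, -0.314]), array([0.12 , 0.202]), np.float64(8.758)]
0.92 [228. 234.] world [ 0.501 -0.334  0.017] dish mm [-23. -10.] zmax 0.022 [array([ 0.503, -0.335]), array([0.005, 0.018]), np.float64(53.844)]
0.62 [232. 193.] world [ 0.469 -0.333  0.02 ] dish mm [-17.  22.] zmax 0.023 [array([ 0.471, -0.333]), array([0.024, 0.027]), np.float64(78.542)]
0.37 [344. 169.] world [ 0.442 -0.272  0.033] dish mm [47. 40.] zmax 0.039 [array([ 0.443, -0.27 ]), array([0.028, 0.028]), np.float64(10.611)]
t 74.05 p [ 0.488  -0.3134  0.0479] R [[-0.988, -0.152, 0.002], [-0.152, 0.988, -0.001], 
[... 174 characters left out ...]
07  0.067]
side dishwalls 811 c [ 0.489 -0.31 ] size [0.12  0.203] ang 8.9 mean [ 0.491 -0.3    0.034]
side dish 2168 c [ 0.489 -0.311] size [0.12  0.207] ang 8.9 mean [ 0.49  -0.306  0.027]
side mat 1868 c [ 0.494 -0.296] size [0.249 0.222] ang 6.2 mean [ 0.489 -0.284  0.002]
side cap0 101 c [ 0.445 -0.265] size [0.027 0.029] ang 30.3 mean [ 0.444 -0.26   0.029]
side cap1 93 c [ 0.479 -0.268] size [0.027 0.025] ang 45.4 mean [ 0.479 -0.266  0.028]
side cap2 148 c [0.606 0.223] size [0.029 0.026] ang 65.9 mean [0.604 0.225 0.025]
side cap3 142 c [0.545 0.172] size [0.027 0.029] ang 33.2 mean [0.544 0.173 0.025]
side cap4 37 c [0.513 0.327] size [0.04  0.015] ang 67.0 mean [0.51  0.324 0.034]
```

Emit:
{"name": "send_rows", "arguments": {"moves": [[[0, 0, -0.002], [0, 0, 0], 1], [[0, 0, -0.002], [0, 0, 0], 1], [[0, 0, -0.002], [0, 0, 0], 1], [[0, 0, 0], [0, 0, 0], 1], [[0, 0, 0], [0, 0, 0], 1]]}}

```text
t: 76.57
eef_pos: [0.4868, -0.3123, 0.0523]
orientation: [-0.076, 0.997, 0.0, -0.0]
wrist_force: [0.1, -0.5, -4.2]
opening: 0.011
```

Emit:
{"name": "send_rows", "arguments": {"moves": [[[-0.001, 0, 0], [0, 0, 0], 1], [[-0.002, 0, 0], [0, 0, 0], 1], [[-0.002, -0.001, 0], [0, 0, 0], 1], [[-0.002, 0, 0], [0, 0, 0], 1], [[0, 0, 0], [0, 0, 0], 1]]}}

```text
t: 76.98
eef_pos: [0.4952, -0.3126, 0.0529]
orientation: [-0.076, 0.997, -0.0, 0.0]
wrist_force: [-0.0, -0.8, -3.8]
opening: 0.011
```

Emit:
{"name": "send_rows", "arguments": {"moves": [[[0, 0, 0.002], [0, 0, 0], 1], [[0, 0, 0.002], [0, 0, 0], 1], [[0, 0, 0.001], [0, 0, 0], 1], [[0, 0, 0], [0, 0, 0], 1], [[0, 0, 0], [0, 0, 0], 1]]}}

```text
t: 77.4
eef_pos: [0.4941, -0.3127, 0.048]
orientation: [-0.076, 0.997, 0.0, -0.0]
wrist_force: [-1.4, 1.3, -1.1]
opening: 0.0109
```

Emit:
{"name": "send_rows", "arguments": {"moves": [[[0, 0, 0.001], [0, 0, 0], 1], [[0, 0, 0], [0, 0, 0], 1], [[0, 0, 0], [0, 0, 0], 1], [[0, 0, 0], [0, 0, 0], 1], [[0, 0, 0], [0, 0, 0], 1]]}}

```text
t: 77.82
eef_pos: [0.4941, -0.3126, 0.0479]
orientation: [-0.076, 0.997, 0.001, -0.0]
wrist_force: [-3.9, 3.1, 5.4]
opening: 0.0113
```

```bash
python3 -c "from h import *;st()"
```

```text
t 77.82 p [ 0.4941 -0.3126  0.0479] R [[-0.988, -0.151, -0.0], [-0.151, 0.988, 0.001], [0.0, 0.001, -1.0]] F [-3.9  3.1  5.4] op 0.0113 q [ 0.05  0.55  0.55  1.9  -0.39  0.8   2.53]
```

Seated again at z 0.0479. Release, rise and move away, then check everything.

Emit:
{"name": "send_rows", "arguments": {"moves": [[[0, 0, -0.001], [0, 0, 0], 0.7], [[0, 0, 0], [0, 0, 0], 0.5], [[0, 0, 0], [0, 0, 0], 0.3], [[0, 0, 0], [0, 0, 0], 0.1], [[0, 0, 0], [0, 0, 0], 0.1]]}}

```text
t: 78.23
eef_pos: [0.4947, -0.3129, 0.048]
orientation: [-0.076, 0.997, -0.0, 0.0]
wrist_force: [-0.5, 0.5, -0.1]
opening: 0.0383
```

Emit:
{"name": "send_rows", "arguments": {"moves": [[[0, 0, -0.01], [0, 0, 0], 0.1], [[0, 0, -0.03], [0, 0, 0], 0.1], [[0, 0, -0.04], [0, 0, 0], 0.1], [[0, 0, -0.03], [0, 0, 0], 0.1], [[0, 0, -0.03], [0, 0, 0], 0.1]]}}

```text
t: 78.65
eef_pos: [0.4943, -0.3133, 0.1904]
orientation: [-0.076, 0.997, -0.0, 0.001]
wrist_force: [1.1, 0.4, 0.4]
opening: 0.0385
```

Emit:
{"name": "send_rows", "arguments": {"moves": [[[0, 0.03, -0.02], [0, 0, 0], 0.1], [[0, 0.03, 0], [0, 0, 0], 0.1], [[0, 0.03, 0], [0, 0, 0], 0.1], [[0, 0.03, 0], [0, 0, 0], 0.1], [[0, 0.03, 0], [0, 0, 0], 0.1]]}}

```text
t: 79.07
eef_pos: [0.4713, -0.1635, 0.2088]
orientation: [-0.076, 0.997, 0.0, 0.001]
wrist_force: [-0.1, -0.1, 0.1]
opening: 0.0388
```

Emit:
{"name": "send_rows", "arguments": {"moves": [[[0, 0.03, 0], [0, 0, 0], 0.1], [[0, 0.03, 0], [0, 0, 0], 0.1], [[0, 0.03, 0], [0, 0, 0], 0.1], [[0, 0.02, 0], [0, 0, 0], 0.1], [[0, 0, 0], [0, 0, 0], 0.1]]}}

```text
t: 79.48
eef_pos: [0.4543, -0.0506, 0.2082]
orientation: [-0.08, 0.997, 0.001, 0.0]
wrist_force: [0.2, 0.3, -0.4]
opening: 0.0383
```

```bash
python3 m.py | grep -E 'dish|fin|mat|cap|knob|nut|pot|brush0.195'
python3 - <<'E'
from h import *
st()
im,d,c=shot('top'); save(im,'tfin.png',s=1.5)
E
```

```text
top brush0.195 37 c [0.526 0.32 ] size [0.018 0.019] ang 68.9 mean [0.525 0.319 0.203]
top pot 107 c [0.523 0.318] size [0.067 0.071] ang 58.6 mean [0.522 0.315 0.068]
top fin 75 c [ 0.494 -0.313] size [0.05  0.013] ang 9.7 mean [ 0.494 -0.311  0.073]
top dishwalls 277 c [ 0.495 -0.311] size [0.121 0.202] ang 9.1 mean [ 0.493 -0.312  0.034]
top dish 1018 c [ 0.495 -0.311] size [0.121 0.203] ang 9.1 mean [ 0.495 -0.314  0.026]
top mat 1857 c [ 0.494 -0.312] size [0.248 0.244] ang 27.2 mean [ 0.489 -0.308  0.002]
top cap0 71 c [ 0.451 -0.266] size [0.029 0.028] ang 85.0 mean [ 0.45  -0.266  0.032]
top cap1 59 c [ 0.527 -0.262] size [0.026 0.024] ang 45.8 mean [ 0.527 -0.262  0.031]
top cap2 45 c [0.509 0.067] size [0.021 0.024] ang 1.3 mean [0.509 0.068 0.025]
top cap3 54 c [0.545 0.168] size [0.023 0.026] ang 36.3 mean [0.544 0.168 0.025]
top knob1 [0.475 0.059 0.024]
top knob1 [0.444 0.067 0.025]
side brush0.195 161 c [0.524 0.322] size [0.02 0.02] ang 33.5 mean [0.524 0.323 0.203]
side pot 300 c [0.522 0.323] size [0.07  0.068] ang 58.9 mean [0.519 0.326 0.068]
side fin 165 c [ 0.48
[... 181 characters left out ...]
 -0.308] size [0.119 0.203] ang 8.7 mean [ 0.474 -0.309  0.03 ]
side mat 1895 c [ 0.492 -0.3  ] size [0.255 0.225] ang 15.2 mean [ 0.48  -0.284  0.002]
side cap0 80 c [ 0.483 -0.267] size [0.024 0.022] ang 86.6 mean [ 0.483 -0.264  0.028]
side cap1 142 c [0.546 0.172] size [0.027 0.028] ang 31.6 mean [0.544 0.173 0.024]
side cap2 95 c [ 0.451 -0.263] size [0.025 0.028] ang 59.0 mean [ 0.45  -0.259  0.029]
side cap3 146 c [0.606 0.223] size [0.028 0.028] ang 36.0 mean [0.604 0.224 0.025]
side knob1 [0.508 0.071 0.028]
t 81.58 p [ 0.4549 -0.0557  0.2079] R [[-0.988, -0.152, -0.0], [-0.152, 0.988, 0.0], [0.0, 0.0, -1.0]] F [ 0.4 -0.2  0.5] op 0.0382 q [-0.47  0.03  0.51  2.09 -0.02  1.03  1.78]
```

View pics/tfin.png

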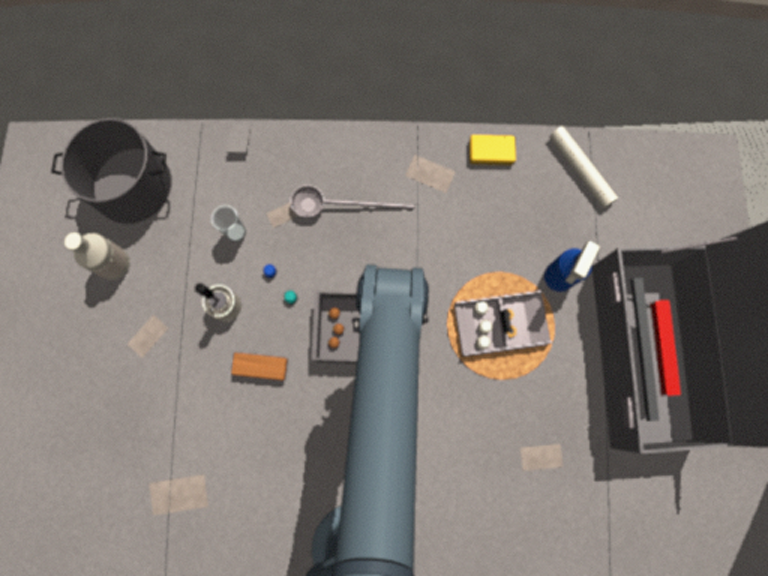

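```bash
python3 -c "from station import arm; print(arm.sign_off())"
```

```text
the job is handed in; nothing more can be done
None
```

The job is done and handed in at about 82 s of robot time.

- **Brush:** I made three strokes in the bin. Each touched the floor with 11–16 N, and I drew the brush up to about 65 mm in between. It stands upright in its pot again.
- **Knobs:** I tipped the dish about 54° over the bin by its grip. All three knobs are in the bin. Both nuts still lay in their own section in the last wrist picture that showed them.
- **Caps:** All three white caps stand in the emptied section, including the one that was knocked aside during the run. The blue and turquoise ones were not touched, and the bystanders look unchanged in the last top picture.
- **Dish:** It stands within about 2 mm of the mat's centre. I judged it level from its even height readings.

**Flaws:**
- **Contact with the dish:** While I lowered the second cap, something touched the dish. The wrist force read about 56 N for a moment, and I could not tell which part touched; the fingers or the held cap seem likeliest. If it was the gripper's body, that would exceed the 40 N limit.
- **Dish moved off centre:** Freeing that cap slid the dish about 7 mm. I gripped the dish again after the last cap, lifted it slightly and put it back on the centre.

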